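Load the abrasion tester

TASK

Load the abrasion tester on the bench: lift off its cover and lay it on the blue mat, then lay all the yellow sample plates from their stacks flat and side by side on the floor of the tub. After that, with the dial cap of the clear dispenser turned to the opening that lets the small steel balls through but keeps the large brass balls back, tip the dispenser until every small ball has run into the tub (rock it back and tip it again if some are held up) and no large one has come out. Finally stand the dispenser upright, turn its dial back to closed and seat the cover fully down over the two pins of the tub, leaving the other things on the bench alone.

Things in the scene. Friction and masses are not known exactly. Their poses are not given: they have to be found in the camera images.
- tester: Fixed white housing 212 x 270 x 28 mm with open steel tub and, beside it, a tilting ball dispenser. Origin on the bench under the tub's centre; x along the tub, y across it, away from the dispenser. Tub: floor at z 34 mm, 156 (x) x 116 (y) mm inside, 6 mm walls, rim at z 76. Brass pins 8 mm thick stand 14 mm above the rim at x = +-94, y 0. Chute from the dispenser to the tub's -y wall.
- dispenser (a joint): Tilt of the dispenser: 0 upright (stop), grows as its top swings to the tub (+y of the tester), 2.30 rad at the stop, mouth down over the chute. Hinge axis along tester x at y -145, z 200 mm. Stiff: stays where left, needs 0.3 to 0.6 N m. Balls run out beyond about 1.7 rad; tip to the stop. The large balls may hold some small ones back: rock to about 1 rad and tip again.
- lever_grip (a point): Middle of the lever's round black grip, 16 mm thick, 42 mm long, parallel to the hinge axis, 95 mm from it and 90 mm from the jar's middle towards tester -x. Upright it leans 60 deg from vertical away from the tub (tester y -227, z 247 mm), at the stop 72 deg towards the tub. Lever arm 21 to 27 mm from this point on the jar's side; else free, so fingers can straddle it from above all the way.
- jar_mid (a point): Centre of the dispenser's clear square jar, on the hinge axis (tester x 0, y -145, z 200 mm); turns with it, z to the mouth. Jar 84 (x) x 76 (y) mm outside, from 54 mm below to 50 mm above this point. Under the dial a fixed plate has one wide window along the side towards the tub, marked by a black index tab on the white collar.
- dial (a joint): Blue dial cap, 110 mm wide, on the dispenser's mouth; grows clockwise seen from above. 0 = closed (black dot at the index tab), 2.09 = 17 mm opening (yellow dot and plate), 4.19 = 25 mm opening (red dot and plate); stops at 0 and 4.25. Each opening is a gap of that height between a straight edge of the dial and the jar's wall; set within 0.1 rad. About 0.06 N m of friction, stays where left.
- knob (a point): Middle of the dial's square black knob, on the dial's axis, 18 x 18 mm and 24 mm tall: 12 mm below to 12 mm above this point; the blue dial lies just below it. Its x and y axes are square to the knob's faces and turn with the dial; at dial 0, upright, they are those of the tester, and this point is at tester x 0, y -145, z 266 mm.
- cover: Loose aluminium cover of the tub, 212 x 120 x 6 mm, 0.28 to 0.46 kg, two 12 mm holes at x = +-94, y 0 that go over the pins. Origin: centre of its underside, z up. Seated: origin 76 mm above the tester's, x axes parallel (either way round). Black bar handle along its x, centred: 80 mm long, 14 wide, 12 high, middle 36 mm above the origin, 24 mm free under the bar.
- mat: Blue mat, fixed, 230 (x) x 170 (y) x 3 mm; origin under its centre. The cover goes here while it is off.
- plate1: Yellow coated steel sample plate 1 of up to 4, 28 (x) x 50 (y) x 8 mm, 85 g; origin: centre of its underside. Two to four are present, in two small stacks side by side along x, 52 mm apart, on a fixed black pad 6 mm thick, roughly square to it.
- plate2: Yellow coated steel sample plate 2 of up to 4, 28 (x) x 50 (y) x 8 mm, 85 g; origin: centre of its underside. Two to four are present, in two small stacks side by side along x, 52 mm apart, on a fixed black pad 6 mm thick, roughly square to it.
- plate3: Yellow coated steel sample plate 3 of up to 4, 28 (x) x 50 (y) x 8 mm, 85 g; origin: centre of its underside. Two to four are present, in two small stacks side by side along x, 52 mm apart, on a fixed black pad 6 mm thick, roughly square to it.
- plate4: Yellow coated steel sample plate 4 of up to 4, 28 (x) x 50 (y) x 8 mm, 85 g; origin: centre of its underside. Two to four are present, in two small stacks side by side along x, 52 mm apart, on a fixed black pad 6 mm thick, roughly square to it.
- small1: Small steel ball, 14 mm diameter, 11.5 g, in the dispenser at the start; origin at its centre. Three to five of them are present.
- small2: Small steel ball, 14 mm diameter, 11.5 g, in the dispenser at the start; origin at its centre. Three to five of them are present.
- small3: Small steel ball, 14 mm diameter, 11.5 g, in the dispenser at the start; origin at its centre. Three to five of them are present.
- small4: Small steel ball, 14 mm diameter, 11.5 g, in the dispenser at the start; origin at its centre. Three to five of them are present.
- small5: Small steel ball, 14 mm diameter, 11.5 g, in the dispenser at the start; origin at its centre. Three to five of them are present.
- big1: Large brass ball, 22 mm diameter, 47 g, in the dispenser; origin at its centre.
- big2: Large brass ball, 22 mm diameter, 47 g, in the dispenser; origin at its centre.
- reagent: Bystander: amber jar 52 mm wide, 110 mm tall; origin under its centre.
- beaker: Bystander: glass beaker 66 mm wide, 90 mm tall; origin under its centre.
- tape: Bystander: roll of green tape, 60 mm wide, 19 mm high; origin under its centre.
- weighboat: Bystander: white open weighing tray 60 x 45 x 22 mm; origin under its centre.
- driver: Bystander: screwdriver with red handle, 160 mm long, lying; origin at its middle.

How it is judged:
By the outcome, as a careful person would: the job done as asked, in the order asked, and still so for the second after the job is handed in, with the robot touching nothing.
Of plate2, plate3, plate4 only 1 to 3 are there at a start; the rules pass over those that are not, and their reading is None.
Of small1, small2, small3, small4, small5 only 3 to 5 are there at a start; the rules pass over those that are not, and their reading is None.
At some moment in a run one of cover may be knocked a few centimetres aside while the robot is not near it.
Once in a run the grip may slacken for a moment while it holds something.
It also fails if it takes over 210 s, if anything falls off the work surface, if the arm or the gripper's body presses on something with over 40 N, if the wrist force passes 120 N, or if a joint passes its speed limit or range.

ROBOT

A 6-joint arm with a two-finger parallel gripper is mounted at the origin on the work surface. World frame = base frame: x ahead of the robot, y to its left, z up, the work surface at z = 0. Lengths are in m, angles in rad, forces in N, time in s.
With the tool pointing down it reaches from about 0.3 to 0.775 m from the base axis. Payload 14.6 kg.
Tool frame: the origin (TCP) lies at the very end of the fingers, on their centre line; the grasp point (between the pads) lies 19 mm behind it; z points along the fingers, y is the line along which they close (so a half turn about z gives the same grasp; the last joint's range is limited). The gripper opens to 94 mm and grips with 3 to 60 N. Pads are 16 mm wide; open, the fingers measure 119 mm over their backs; the gripper's body (75 mm by 177 mm) begins 78 mm behind the grasp point.
Start: joints at [-1.195, 0.3, 1.521, -0, 1.321, -0.067], TCP at [0.236, -0.497, 0.205] pointing down, gripper open.
Joint ranges: [-3.03, 3.03], [-0.79, 2.21], [0.23, 2.52], [-1.04, 4.18], [0, 3.07], [-2.55, 2.55]. Speed limits (rad/s): [2.22, 2.22, 2.57, 3.14, 3.14, 3.14].

INTERFACE

Orientations are given as [roll, pitch, yaw] about the fixed x, y, z axes, in that order (R = Rz(yaw) Ry(pitch) Rx(roll)).
In Python, from station import ctrl gives the robot as it stands.
- The arm moves only by the tool move_arm, never from a script. Its argument "increments" is a list of rows, each a list of 7 numbers: the opening, from 0 (shut) to 1 (fully open), then the shift along the tool's x, y, z in units of 50 mm (1.0 is 50 mm), then the turn, a rotation vector about the tool's x, y, z in rad. In form: [[claw, tx, ty, tz, rx, ry, rz], ...]. A call has 1 to 20 rows; each row shifts and turns the commanded pose from where the row before left it, along the tool's axes as they then stand; what a row does not reach is not made up. A row lasts 1/10 s, in which the tool goes at most 50 mm and 8.59 degrees, less where a joint would pass 70% of its speed; a pose out of reach is approached as far as the arm can. A call is refused whole if a number of a shift passes 1 or a number of a turn 0.15, either way. A call with a gripper value outside its range is refused whole. The fingers move at their own pace and stop on an object; "force" is the grip in N (left out, the last holds). Time passes only in rows, so rows that do not move let the fingers close. It gives the time, the measured TCP pose, the force, the opening and the grip force at its end, in the units of the state.
- ctrl.get_obs(): the state, without advancing time (a new reading comes with each control period).
- ctrl.camera(name): name is "scene" or "top" or "wrist"; returns a dict with "color" (384x512x3 uint8, blue, green, red), "K" (3x3 intrinsics, pixels), "pose" (4x4, takes a point from camera to world coordinates); the wrist camera has in their place "tool_from_camera" (4x4, takes a point from camera to tool coordinates, whose origin is the TCP and whose axes are the flange's). Camera axes: x right, y down, z forward; pixel columns grow to the right and rows downward; lengths in m; the calibration is good to about 2 mm. A picture is of the moment at which its call begins: read the wrist's pose just before it. There is no depth.
- ctrl.hand_in(): hands the job in; it is judged then, once.
Trained networks look in a picture, given as the dict that the camera call returned (one of the last four; its "shot" number tells which), for a name from the list of things; names that differ only in an ending like _2 or _b are one class to them, and where a whole thing is asked for, a point or a joint stands for the part that bears it (a point fixed in the world has none). Each returns a list of dicts, best first, with "conf" (0 to 1); they miss things now and then, are a little off and sometimes report something else, mostly with a low value. They report only what shows in the picture. A call takes as long as a camera call.
- ctrl.cut_out(name, picture): "mask" (384x512 bool, what is visible of it) and "centre" ([row, column] in pixels, amid what is visible of it).
The state is a dict: "time_s": time; "qpos": joint angles; "joint_vel": joint speeds; "tau": joint torques, N m; "ee_pos": TCP position; "eef_rot": TCP orientation; "force": force on the tool from outside, world axes, zero at the start; "moment": the same for the moment, N m; "grip_width": finger opening in m; "grip_force": force on a finger pad.
Only numpy, scipy, OpenCV 4.12 (cv2) and the standard library are available. Lean on these libraries where they do the work, as an engineer would, in place of code of your own. Each camera call takes 0.05 s, during which the arm holds its last target. There are 200 camera calls.

## Working session

There is one attempt and no reset: what is moved stays moved. The work goes in short steps, Python scripts to look and compute and a tool call to move; the robot and the scene stay as the last step left them, time stands still between calls to the robot, and variables do not carry over. Pictures are saved under pics/ and viewed, at most 14 in all, crops included, and the job is handed in when it is done.

Besides the shell and the picture viewer there is one more tool, called after "Call:" as name([rows], argument=value, ...), one row to a line, values as JSON. move_arm: Moves the arm, as the interface text tells. Its arguments: {"type":"object","properties":{"increments":{"type":"array","items":{"type":"array","items":{"type":"number"}}},"force":{"type":"number"}},"required":["increments"]}

```bash
ls; mkdir -p pics
python3 - <<'E'
from station import ctrl
import cv2,numpy as np
o=ctrl.get_obs(); print({k:np.round(v,3).tolist() for k,v in o.items()})
for n in ("scene","top"):
    p=ctrl.camera(n); cv2.imwrite(f"pics/{n}0.png",p["color"]); print(n,np.round(p["K"],1).tolist(),np.round(p["pose"],3).tolist())
    for t in ("tester","cover","mat","plate1","dial","knob","lever_grip","dispenser","small1","big1","reagent","beaker","tape","weighboat","driver"):
        r=ctrl.cut_out(t,p)
        print(t,[(round(d["conf"],2),np.round(d["centre"]).tolist(),int(d["mask"].sum())) for d in r[:5]])
a=cv2.imread("pics/scene0.png");b=cv2.imread("pics/top0.png")
E
```

```text
pics
{'time_s': 0.0, 'qpos': [-1.195, 0.3, 1.522, 0.0, 1.321, -0.067], 'joint_vel': [0.0, 0.0, 0.001, 0.001, -0.002, -0.0], 'tau': [-0.002, -53.181, -35.274, 0.071, 0.024, -0.0], 'ee_pos': [0.236, -0.497, 0.205], 'eef_rot': [-3.14, -0.0, 0.443], 'force': [-0.052, -0.535, -0.544], 'moment': [0.054, 0.083, -0.052], 'grip_force': 0.0, 'grip_width': 0.094}
scene [[446.8, 0.0, 251.9], [0.0, 446.8, 191.1], [0.0, 0.0, 1.0]] [[-0.568, 0.538, -0.623, 1.205], [0.822, 0.35, -0.449, 0.492], [-0.023, -0.767, -0.641, 0.874], [0.0, 0.0, 0.0, 1.0]]
tester [(0.9, [193.0, 152.0], 6548)]
cover [(0.71, [207.0, 190.0], 2450)]
mat []
plate1 [(0.69, [265.0, 290.0], 193), (0.61, [252.0, 299.0], 185), (0.5, [259.0, 304.0], 16), (0.42, [267.0, 280.0], 20)]
dial [(0.58, [140.0, 134.0], 518)]
knob [(0.72, [138.0, 135.0], 566)]
lever_grip []
dispenser [(0.78, [149.0, 142.0], 2087)]
small1 []
big1 [(0.49, [297.0, 207.0], 1100), (0.25, [270.0, 286.0], 57), (0.17, [263.0, 290.0], 194)]
reagent [(0.61, [139.0, 133.0], 697), (0.6, [341.0, 292.0], 1114), (0.47, [298.0, 208.0], 1092), (0.19, [206.0, 283.0], 348)]
beake
[... 334 characters left out ...]
]
cover [(0.81, [197.0, 323.0], 3099), (0.2, [200.0, 214.0], 155)]
mat [(0.61, [206.0, 140.0], 4254)]
plate1 [(0.61, [215.0, 216.0], 162), (0.55, [201.0, 212.0], 152)]
dial [(0.94, [176.0, 397.0], 1048)]
knob [(0.71, [177.0, 398.0], 927)]
lever_grip [(0.83, [178.0, 387.0], 2119)]
dispenser [(0.79, [177.0, 390.0], 2300), (0.74, [201.0, 211.0], 156)]
small1 []
big1 [(0.39, [179.0, 381.0], 57)]
reagent [(0.87, [130.0, 176.0], 463), (0.46, [180.0, 390.0], 2202), (0.34, [185.0, 370.0], 4840)]
beaker [(0.6, [127.0, 247.0], 505), (0.56, [199.0, 320.0], 3166), (0.47, [180.0, 382.0], 52)]
tape [(0.7, [275.0, 175.0], 246)]
weighboat []
driver [(0.75, [265.0, 340.0], 275), (0.18, [180.0, 387.0], 2000)]
```

View pics/scene0.png

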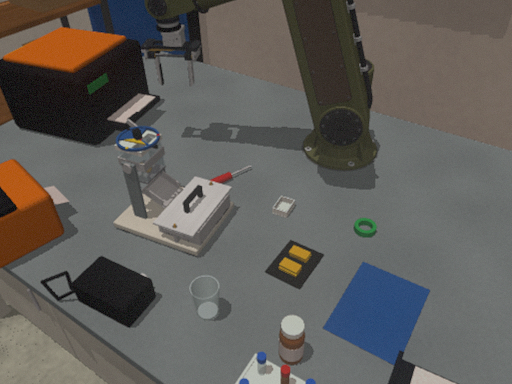

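View pics/top0.png

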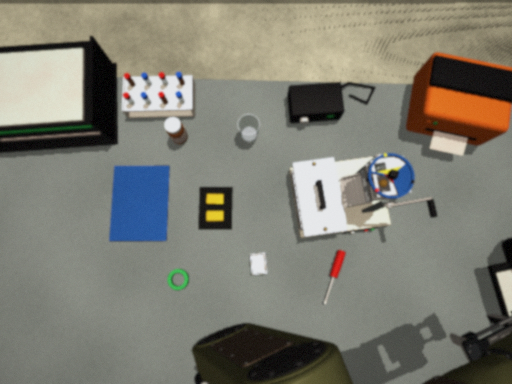

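Scene: the tester has its cover on. The tub is at top-view (320,197), the dispenser and dial at (390,177) and the lever grip at (433,208). Two plate stacks sit at (215,200) and (215,215), and the mat is at (140,204).

```bash
cat > h.py <<'E'
from station import ctrl
import cv2,numpy as np
from scipy.spatial.transform import Rotation as R
def cam(n):
    o=ctrl.get_obs(); p=ctrl.camera(n)
    if n=="wrist":
        T=np.eye(4);T[:3,:3]=R.from_euler("xyz",o["eef_rot"]).as_matrix();T[:3,3]=o["ee_pos"];p["pose"]=T@p["tool_from_camera"]
    return p
def plane(p,uv,z):
    uv=np.atleast_2d(uv).astype(float); d=np.c_[uv,np.ones(len(uv))]@np.linalg.inv(p["K"]).T@p["pose"][:3,:3].T
    c=p["pose"][:3,3]; return (c+d*((z-c[2])/d[:,2])[:,None])[:,:2]
def proj(p,X):
    X=np.atleast_2d(X); q=(X-p["pose"][:3,3])@p["pose"][:3,:3]@p["K"].T; return q[:,:2]/q[:,2:]
def rect(p,m,z):
    ys,xs=np.nonzero(m); w=plane(p,np.c_[xs,ys],z)
    (c,s,a)=cv2.minAreaRect((w*1000).astype(np.float32)); return np.round(c,1),np.round(s,1),round(a,1)
def find(p,n,z,k=1):
    out=[]
    for d in ctrl.cut_out(n,p)[:k]:
        out.append((n,round(d["conf"],2),*rect(p,d["mask"],z),np.round(1000*plane(p,d["centre"][::-1],z)[0],1)))
    return out
def st():
    o=ctrl.get_obs(); print(round(o["time_s"],2),"pos",np.round(o["ee_pos"]*1000 if hasattr(o["ee_pos"],'shape') else np.array(o["ee_pos"])*1000,1),"rpy",np.round(o["eef_rot"],3),"q",np.round(o["qpos"],2),"w",round(o["grip_width"]*1000,1),"gf",round(o["grip_force"],1),"F",np.round(o["force"],1)); return o
E
python3 - <<'E'
from h import *
for n in ("top","scene"):
    p=cam(n)
    for t,z,k in (("cover",.082,1),("mat",.003,1),("plate1",.022,2),("dial",.254,1),("tape",.019,1),("weighboat",.02,1),("driver",.02,1),("reagent",.11,1),("beaker",.09,1)):
        for r in find(p,t,z,k): print(n,*r)
E
```

```text
top cover 0.68 [ 561.2 -161.4] [212.  120.7] 9.4 [ 555.4 -165. ]
top mat 0.76 [540.2 366.2] [227.9 169.8] 1.5 [541.6 354.6]
top plate1 0.65 [778.   45.6] [90.3 67.8] 1.5 [779.1  52.9]
top plate1 0.55 [555.8 140. ] [27.  47.7] 1.4 [554.6 148.8]
top dial 0.75 [ 586.8 -304.8] [107.3 112.9] 1.4 [ 587.4 -323.6]
top tape 0.8 [322.  234.2] [59.2 60.1] 3.3 [335.9 223.5]
top weighboat 0.64 [369.7   3.4] [59.4 49.2] 1.4 [362.    1.1]
top driver 0.71 [ 338.6 -212.2] [ 26.6 153.4] 71.8 [ 359.7 -229.2]
top reagent 0.79 [735.6 246.6] [86.5 51.5] 28.9 [735.4 241.1]
top beaker 0.84 [753.6  44.7] [84.8 66.5] 1.5 [746.8  40.4]
scene cover 0.95 [ 567.9 -162.3] [216.9 130.5] 8.2 [ 572.  -164.5]
scene mat 0.76 [545.8 362.9] [233.7 170.5] 1.6 [550.  361.5]
scene plate1 0.77 [560.7 137.8] [47.8 29. ] 90.0 [553.4 137.5]
scene plate1 0.67 [513.4 135.5] [51.3 32.2] 88.1 [507.5 135.6]
scene dial 0.6 [ 589.  -305.8] [116.9 103.2] 57.3 [ 596.9 -303.8]
scene tape 0.56 [334.5 234.5] [75.4 58. ] 12.4 [332.6 230.2]
scene weighboat 0.85 [381.7   7.7] [82.6 53.6] 8.7 [385.7   2.9]
scene driver 0.63 [ 344.5 -204.9] [ 37.8 129.4] 70.5 [ 351.4 -222.4]
scene reagent 0.89 [782.6 270.8] [102.3  48. ] 32.0 [786.5 276.2]
scene beaker 0.95 [791.5  57.7] [118.4  63.4] 38.0 [791.3  63.1]
```

Call:
move_arm([
  [1,0,0,-0.97,0,0,0],
  [1,0,0,-0.97,0,0,0],
  [1,0,0,-0.96,0,0,0],
  [1,0.7,-0.28,0,0,0,0],
  [1,0.7,-0.28,0,0,0,0],
  [1,0.7,-0.28,0,0,0,0],
  [1,0.7,-0.28,0,0,0,0],
  [1,0.7,-0.28,0,0,0,0],
  [1,0.7,-0.28,0,0,0,0],
  [1,0.7,-0.28,0,0,0,0],
  [1,0.7,-0.28,0,0,0,0],
  [1,0.7,-0.28,0,0,0,0],
  [1,0.7,-0.28,0,0,0,0],
  [1,0.7,-0.28,0,0,0,0],
  [1,0.7,-0.28,0,0,0,0],
  [1,0,0,0,0,0,0.14],
  [1,0,0,0,0,0,0.14],
  [1,0,0,0,0,0,0],
  [1,0,0,0,0,0,0],
])

```text
time_s: 4.5
ee_pos: [0.5431, -0.1653, 0.3505]
eef_rot: [3.142, -0.0, 0.167]
force: [-0.1, -0.7, 0.3]
grip_width: 0.0941
grip_force: 0.0
```

Run:
```python
from h import *
st(); p=cam("wrist"); cv2.imwrite("pics/w1.png",p["color"]); print(np.round(p["pose"],3).tolist())
for r in find(p,"cover",.082): print(*r)
print(find(p,"dial",.254))
# handle: dark pixels near predicted bar
g=cv2.cvtColor(p["color"],cv2.COLOR_BGR2GRAY)
print(proj(p,[[.561,-.161,.118],[.561,-.161,.082],[.585,-.304,.266]]).round())
```

```text
4.5 pos [ 543.1 -165.3  350.5] rpy [ 3.142 -0.     0.167] q [-0.36  0.28  1.22  0.    1.64  1.04] w 94.1 gf 0.0 F [-0.1 -0.7  0.3]
[[0.166, -0.96, -0.224, 0.608], [-0.986, -0.162, -0.038, -0.155], [0.0, 0.227, -0.974, 0.53], [0.0, 0.0, 0.0, 1.0]]
cover 0.98 [ 561.4 -165.9] [212.9 122. ] 9.7 [ 568.4 -167.7]
[('dial', 0.81, array([ 585.5, -309.7]), array([111.7, 110.5]), 56.7, array([ 585.6, -320.8]))]
[[251. 159.]
 [252. 156.]
 [410. 177.]]
```

View pics/w1.png

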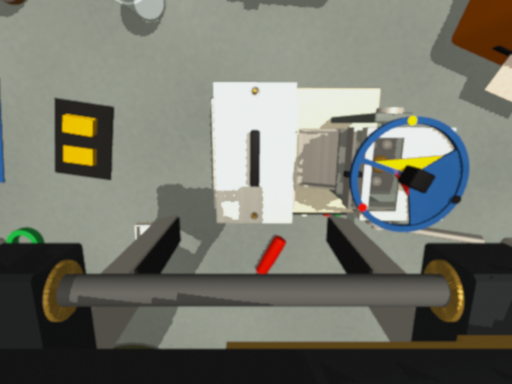

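The picture shows the cover at (254,153), with its bar at (254,158). On the dial the black dot is at (456,199), yellow at (412,120) and red at (362,208), so the dial reads about 3.6 rad. I'll go down to the bar.

Call:
move_arm([
  [1,0.18,0.02,0,0,0,0],
  [1,0.18,0.03,0.6,0,0,0],
  [1,0,0,0.65,0,0,0],
  [1,0,0,0.65,0,0,0],
  [1,0,0,0.65,0,0,0],
  [1,0,0,0.65,0,0,0],
  [1,0,0,0,-0.06,0,0],
  [1,0,0,0,0,0,0],
  [1,0,0,0,0,0,0],
])

```text
time_s: 5.55
ee_pos: [0.5619, -0.1646, 0.1911]
eef_rot: [3.082, -0.001, 0.164]
force: [1.2, -0.6, -0.1]
grip_width: 0.094
grip_force: 0.0
```

Run:
```python
from h import *
st(); p=cam("wrist"); cv2.imwrite("pics/w2.png",p["color"]); 
for r in find(p,"cover",.082): print(*r)
for r in find(p,"dial",.254): print(*r)
c=p["color"]; print(proj(p,[[.561,-.165,.118]]).round(1))
u,v=proj(p,[[.561,-.165,.118]])[0]
g=c.max(2); m=(g<60); 
n,l,s,ce=cv2.connectedComponentsWithStats(m.astype(np.uint8))
for i in range(1,n):
    if s[i,4]>150: print(s[i],ce[i].round(1),rect(p,l==i,.118))
```

```text
5.55 pos [ 561.9 -164.6  191.1] rpy [ 3.082e+00 -1.000e-03  1.640e-01] q [-0.32  0.38  1.46 -0.05  1.28  1.1 ] w 94.0 gf 0.0 F [ 1.2 -0.6 -0.1]
cover 0.88 [ 569.9 -164.3] [196.8 121.7] 9.5 [ 580.6 -161.2]
dial 0.61 [ 605.9 -259.6] [16.5 29.8] 85.5 [ 605.5 -258.8]
[[247.4 201.3]]
[   0  111   37  110 3181] [ 19.8 165.7] (array([561. ,  26.8]), array([88.3, 29. ]), 0.3)
[ 354  132  123   20 1327] [424.7 139.5] (array([ 639.7, -301.9]), array([ 13.2, 112.3]), 3.2)
[ 241  154   14   87 1159] [247.3 197.8] (array([ 563.5, -164.6]), array([78.3, 11.8]), 9.4)
[    0   210   512   174 36029] [253.3 326.6] (array([ 469.3, -210.6]), array([195.2, 532.8]), 5.9)
[136 303 114   3 213] [185.8 303.9] (array([ 453.8, -130.1]), array([  2.1, 106.3]), 7.2)
```

View pics/w2.png

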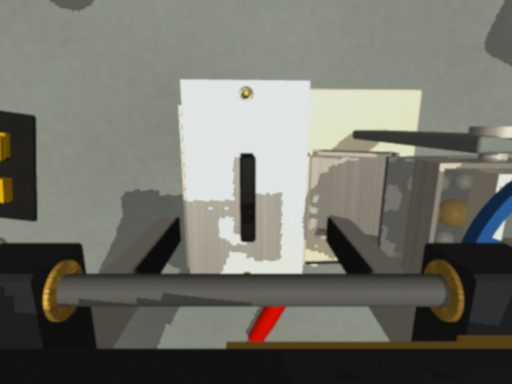

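Bar confirmed at (247,198), with world centre (563,-165) mm. Closing on it.

Call:
move_arm([
  [1,0.02,-0.02,0.4,0,0,0],
  [1,0.02,-0.02,0.4,0,0,0],
  [1,0,-0.02,0.4,0,0,0],
  [1,0,-0.02,0.4,0,0,0],
  [1,0,-0.02,0.36,0,0,0],
  [1,0,0,0,0,0,0],
  [0,0,0,0,0,0,0],
  [0,0,0,0,0,0,0],
  [0,0,0,0,0,0,0],
  [0,0,0,0,0,0,0],
  [0,0,0,0,0,0,0],
  [0,0,0,0,0,0,0],
  [0,0,0,0,0,0,0],
], force=40)

```text
time_s: 7.0
ee_pos: [0.5635, -0.1653, 0.0924]
eef_rot: [3.082, -0.0, 0.163]
force: [-0.5, 0.0, 0.0]
grip_width: 0.0411
grip_force: 0.0
```

Call:
move_arm([
  [0,0,0,0,0,0,0],
  [0,0,0,0,0,0,0],
  [0,0,0,0,0,0,0],
  [0,0,0,0,0,0,0],
  [0,0,0.006,-0.1,0,0,0],
  [0,0,0.006,-0.1,0,0,0],
  [0,0,0.006,-0.1,0,0,0],
  [0,0,0.012,-0.2,0,0,0],
  [0,0,0.012,-0.2,0,0,0],
  [0,0,0.012,-0.2,0,0,0],
  [0,0,-0.2,-0.4,0,0,0],
  [0,0,-0.4,-0.4,0,0,0],
  [0,0,-0.5,-0.4,0.03,0,0],
  [0,0,-0.5,0,0.03,0,0],
])

```text
time_s: 8.4
ee_pos: [0.5507, -0.0819, 0.1963]
eef_rot: [3.141, -0.005, 0.163]
force: [0.9, 0.3, -3.3]
grip_width: 0.0135
grip_force: 40.0
```

Run:
```python
from h import *
st(); p=cam("scene");
for r in find(p,"cover",.17): print(*r)
cv2.imwrite("pics/s2.png",p["color"])
```

```text
8.4 pos [550.7 -81.9 196.3] rpy [ 3.141 -0.005  0.163] q [-0.21  0.32  1.52  0.    1.3   1.19] w 13.5 gf 40.0 F [ 0.9  0.3 -3.3]
cover 0.66 [539.  -91.9] [222.4 121.3] 8.8 [556.3 -85.2]
```

View pics/s2.png

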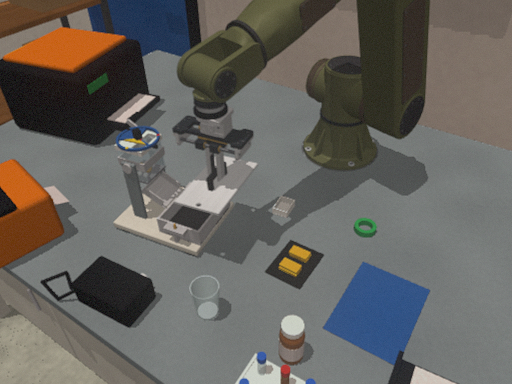

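The cover is in the gripper and clear of the tub. Carrying it to the mat.

Call:
move_arm([
  [0,0.06,-0.4,0,0,0,0],
  [0,0.1,-0.7,0,0,0,0],
  [0,0.1,-0.7,0,0,0,0],
  [0,0.1,-0.7,0,0,0,0],
  [0,0.1,-0.7,0,0,0,0],
  [0,0.1,-0.7,0,0,0,0],
  [0,0.1,-0.7,0,0,0,0],
  [0,0.1,-0.7,0,0,0,0],
  [0,0.1,-0.7,0,0,0,0],
  [0,0.1,-0.7,0,0,0,0],
  [0,0.1,-0.7,0,0,0,0],
  [0,0.11,-0.7,0,0,0,0],
  [0,0.1,-0.7,0,0,0,0],
  [0,0.1,-0.75,0,0,0,0],
  [0,0,0,0.3,0,0,0.07],
  [0,0,0,0.4,0,0,0.07],
  [0,0,0,0.5,0,0,0],
  [0,0,0,0.5,0,0,0],
  [0,0,0,0,0,0,0],
])

```text
time_s: 10.4
ee_pos: [0.5386, 0.398, 0.1033]
eef_rot: [3.137, 0.006, 0.023]
force: [-0.2, -0.4, -3.2]
grip_width: 0.0135
grip_force: 40.0
```

Run:
```python
from h import *
st(); p=cam("top");
for r in find(p,"mat",.003): print(*r)
for r in find(p,"cover",.1): print(*r)
p=cam("scene");
for r in find(p,"mat",.003): print(*r)
```

```text
10.4 pos [538.6 398.  103.3] rpy [3.137 0.006 0.023] q [ 0.58  0.66  1.24 -0.    1.25  2.13] w 13.5 gf 40.0 F [-0.2 -0.4 -3.2]
mat 0.71 [540.6 353.3] [228.  146.6] 3.9 [537.  320.8]
cover 0.72 [534.7 393.5] [206.2 116. ] 1.5 [545.3 352. ]
mat 0.89 [548.  361.2] [232.5 168.4] 2.1 [601.3 350.4]
```

Call:
move_arm([
  [0,0.08,0.33,0,0,0,0],
  [0,0,0.33,0.2,0,0,0],
  [0,0,0,0.4,0,0,0],
  [0,0,0,0.4,0,0,0],
  [0,0,0,0.3,0,0,0],
  [0,0,0,0.15,0,0,0],
  [0,0,0,0.08,0,0,0],
  [0,0,0,0.06,0,0,0],
  [0,0,0,0.04,0,0,0],
  [0,0,0,0,0,0,0],
])

```text
time_s: 11.65
ee_pos: [0.545, 0.3666, 0.027]
eef_rot: [-3.141, -0.0, 0.023]
force: [-0.5, -0.0, -2.5]
grip_width: 0.0135
grip_force: 40.0
```

Call:
move_arm([
  [0,0,0,0.06,0,0,0],
  [0,0,0,0.06,0,0,0],
  [0,0,0,0.03,0,0,0],
  [0,0,0,0,0,0,0],
])

```text
time_s: 12.05
ee_pos: [0.5449, 0.3665, 0.0199]
eef_rot: [-3.142, -0.0, 0.023]
force: [-3.4, -2.9, 4.3]
grip_width: 0.0137
grip_force: 40.0
```

Call:
move_arm([
  [0.5,0,0,0,0,0,0],
  [0.5,0,0,0,0,0,0],
  [0.5,0,0,0,0,0,0],
  [0.5,0,0,-0.2,0,0,0],
  [0.5,0,0,-0.6,0,0,0],
  [0.5,0,0,-0.6,0,0,0],
  [0.5,-0.1,0.3,-0.6,0,0,0],
  [0.5,-0.1,0.5,-0.6,0,0,0],
  [0.5,-0.1,0.6,-0.6,0,0,0],
  [0.5,-0.1,0.6,-0.6,0,0,0],
  [0.5,-0.1,0.6,-0.5,0,0,0],
  [0.5,-0.1,0.6,0,0,0,0],
  [0.5,-0.1,0.6,0,0,0,0],
  [0.5,0,0.5,0,0,0,0],
  [0.5,0,0.2,0,0,0,0],
  [0.5,0,0,0,0,0,0],
  [0.5,0,0,0,0,0,0],
])

```text
time_s: 13.75
ee_pos: [0.5151, 0.1414, 0.2345]
eef_rot: [-3.141, -0.0, 0.023]
force: [0.3, -0.7, 0.9]
grip_width: 0.0469
grip_force: 0.0
```

Run:
```python
from h import *
st(); p=cam("wrist"); cv2.imwrite("pics/w3.png",p["color"])
for z in (.014,.022):
  for r in find(p,"plate1",z,4): print(*r)
hsv=cv2.cvtColor(p["color"],cv2.COLOR_BGR2HSV)
m=cv2.inRange(hsv,(18,150,140),(34,255,255)); n,l,s,ce=cv2.connectedComponentsWithStats(m)
for i in range(1,n):
    if s[i,4]>150: print(s[i],ce[i].round(1),rect(p,l==i,.014),rect(p,l==i,.022))
p=cam("top")
for r in find(p,"cover",.009)+find(p,"mat",.003): print(*r)
```

```text
13.75 pos [515.1 141.4 234.5] rpy [-3.141 -0.     0.023] q [0.2  0.24 1.53 0.   1.37 1.75] w 46.9 gf 0.0 F [ 0.3 -0.7  0.9]
plate1 0.86 [506.4 133.4] [29.4 49.9] 1.3 [502.6 128.9]
plate1 0.61 [556.8 134.9] [27.8 50.9] 1.3 [555.9 135.1]
plate1 0.26 [299.4 218.5] [17.4 22.1] 1.3 [297.3 217.6]
plate1 0.86 [507.9 133.6] [28.8 48.9] 1.3 [504.2 129.2]
plate1 0.61 [557.2 135.1] [27.2 49.9] 1.3 [556.4 135.2]
plate1 0.26 [305.  216.9] [17.  21.7] 1.3 [303.  216.1]
[238 130  40  25 934] [257.1 142.3] (array([557.2, 135.6]), array([31.7, 52. ]), 0.7) (array([557.6, 135.8]), array([31.1, 50.9]), 0.7)
[239 170  38  22 819] [257.8 180.5] (array([505., 134.]), array([29.4, 51.2]), 1.3) (array([506.5, 134.2]), array([28.8, 50.2]), 1.3)
[145 270   8  46 192] [148.  292.1] (array([328.9, 295.1]), array([ 9.2, 76.7]), 83.9) (array([334. , 292.1]), array([ 9. , 75.2]), 83.9)
cover 0.88 [541.7 393.2] [208.6  79.5] 4.6 [528.6 391.8]
mat 0.78 [540.  366.3] [227.8 169.9] 1.4 [503.3 437. ]
```

View pics/w3.png

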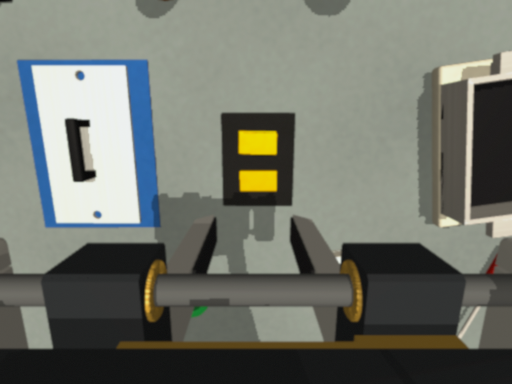

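The cover lies on the mat at (88,145). The stacks are at (257,142) and (258,180). Trying the far stack at second-layer height.

Call:
move_arm([
  [0.8,0.42,0.07,0,0,0,0],
  [0.8,0.42,0.07,0.57,0,0,0],
  [0.8,0,0,0.8,0,0,0],
  [0.8,0,0,0.8,0,0,0],
  [0.8,0,0,0.8,0,0,0],
  [0.8,0,0,0.8,0,0,0],
  [0.8,0,0,0.4,0,0,0],
  [0.8,0,0,0.2,0,0,0],
  [0.8,0,0,0,0,0,0],
  [0.8,0,0,0,0,0,0],
])

```text
time_s: 15.05
ee_pos: [0.5578, 0.1349, 0.0169]
eef_rot: [-3.141, -0.002, 0.023]
force: [-0.4, 0.6, -0.1]
grip_width: 0.0756
grip_force: 0.0
```

Run:
```python
from h import *
st()
```

```text
15.05 pos [557.8 134.9  16.9] rpy [-3.141e+00 -2.000e-03  2.300e-02] q [0.17 0.57 1.61 0.   0.96 1.72] w 75.6 gf 0.0 F [-0.4  0.6 -0.1]
```

Call:
move_arm([
  [0.4,0,0,0.02,0,0,0],
  [0.4,0,0,0,0,0,0],
  [0.4,0,0,0,0,0,0],
  [0.4,0,0,0,0,0,0],
  [0.4,0,0,0,0,0,0],
  [0.4,0,0,0,0,0,0],
  [0.4,0,0,0,0,0,0],
], force=25)

```text
time_s: 15.75
ee_pos: [0.5574, 0.1348, 0.0152]
eef_rot: [-3.141, -0.001, 0.023]
force: [-0.5, 0.1, 5.7]
grip_width: 0.0498
grip_force: 25.0
```

Two plates are in this stack. Carrying the top one to the tub.

Call:
move_arm([
  [0.4,0,0,-0.1,0,0,0],
  [0.4,0,0,-0.5,0,0,0],
  [0.4,0,0,-0.7,0,0,0],
  [0.4,0,0,-0.7,0,0,0],
  [0.4,0,0,-0.3,0,0,-0.141],
  [0.4,0.02,0.5,0,0,0,0],
  [0.4,0.02,0.6,0,0,0,0],
  [0.4,0.02,0.6,0,0,0,0],
  [0.4,0.02,0.6,0,0,0,0],
  [0.4,0.03,0.6,0,0,0,0],
  [0.4,0.03,0.6,0,0,0,0],
  [0.4,0.02,0.6,0,0,0,0],
  [0.4,0.02,0.6,0,0,0,0],
  [0.4,0.02,0.6,0,0,0,0],
  [0.4,0.02,0.49,0,0,0,0],
  [0.4,0,0,0,0,0,0],
  [0.4,0,0,0,0,0,0],
  [0.4,0,0,0,0,0,0],
])

```text
time_s: 17.55
ee_pos: [0.6151, -0.1482, 0.1297]
eef_rot: [-3.141, 0.0, 0.165]
force: [-0.2, 0.3, -1.3]
grip_width: 0.0496
grip_force: 25.0
```

Run:
```python
from h import *
st(); p=cam("wrist"); cv2.imwrite("pics/w4.png",p["color"])
def W(tx,ty,z): return [.5635+.9866*tx-.1633*ty,-.1646+.1633*tx+.9866*ty,z]
pts=np.array([W(s*.094,0,.09) for s in (1,-1)]+[W(a*.078,b*.058,.076) for a,b in ((1,1),(1,-1),(-1,-1),(-1,1))])
q=proj(p,pts); print(q.round(0).tolist())
im=p["color"].copy()
for a in q: cv2.circle(im,tuple(int(v) for v in a),2,(0,0,255),-1)
cv2.imwrite("pics/w4.png",im)
```

```text
17.55 pos [ 615.1 -148.2  129.7] rpy [-3.141  0.     0.165] q [-0.29  0.55  1.35  0.    1.24  1.11] w 49.6 gf 25.0 F [-0.2  0.3 -1.3]
[[262.0, 159.0], [261.0, 371.0], [189.0, 176.0], [334.0, 177.0], [323.0, 344.0], [197.0, 344.0]]
```

View pics/w4.png

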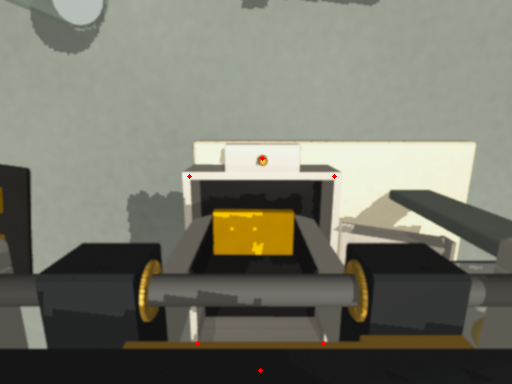

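The overlay matches the pin and the rim corners, so the tester pose is good. Placing the plate.

Call:
move_arm([
  [0.4,0,0,0.3,0,0,0],
  [0.4,0,0,0.5,0,0,0],
  [0.4,0,0,0.5,0,0,0],
  [0.4,0,0,0.35,0,0,0],
  [0.4,0,0,0.12,0,0,0],
  [0.4,0,0,0.06,0,0,0],
  [0.4,0,0,0.04,0,0,0],
  [0.4,0,0,0,0,0,0],
])

```text
time_s: 18.4
ee_pos: [0.6155, -0.1491, 0.0368]
eef_rot: [3.141, -0.001, 0.164]
force: [1.1, 0.2, -1.2]
grip_width: 0.0497
grip_force: 25.0
```

Call:
move_arm([
  [0.4,0,0,0.03,0,0,0],
  [0.68,0,0,0,0,0,0],
  [0.68,0,0,0,0,0,0],
  [0.68,0,0,0,0,0,0],
  [0.68,0,0,-0.1,0,0,0],
  [0.68,0,0,-0.6,0,0,0],
  [0.68,0,0,-0.6,0,0,0],
  [0.68,0,0,-0.6,0,0,0],
  [0.75,-0.02,-0.5,0,0,0,0],
  [0.75,-0.02,-0.6,0,0,0,0],
  [0.75,-0.02,-0.6,0,0,0,0],
  [0.75,-0.02,-0.6,0,0,0,0],
  [0.75,-0.03,-0.6,0,0,0,0],
  [0.75,-0.03,-0.6,0,0,0,0],
  [0.75,-0.02,-0.6,0,0,0,0],
  [0.75,-0.02,-0.6,0,0,0,0],
  [0.75,-0.02,-0.6,0,0,0,0],
  [0.75,-0.02,-0.49,0,0,0,0.141],
  [0.75,0,0,0,0,0,0],
  [0.75,0,0,0,0,0,0],
])

```text
time_s: 20.4
ee_pos: [0.5573, 0.1346, 0.1301]
eef_rot: [3.142, -0.0, 0.027]
force: [1.2, 0.4, 0.0]
grip_width: 0.0703
grip_force: 0.0
```

```bash
cat > pl.py <<'E'
from h import *
st(); p=cam("wrist")
hsv=cv2.cvtColor(p["color"],cv2.COLOR_BGR2HSV)
m=cv2.inRange(hsv,(18,150,140),(34,255,255)); n,l,s,ce=cv2.connectedComponentsWithStats(m)
for i in range(1,n):
    if s[i,4]>300: print(s[i],ce[i].round(1),rect(p,l==i,.014),rect(p,l==i,.022))
E
python3 pl.py
```

```text
20.4 pos [557.3 134.6 130.1] rpy [ 3.142 -0.     0.027] q [ 0.17  0.42  1.54 -0.    1.18  1.72] w 70.3 gf 0.0 F [1.2 0.4 0. ]
[ 226  175   50   27 1339] [250.4 187.9] (array([558.9, 136.3]), array([27.2, 50.6]), 1.5) (array([560.6, 136.3]), array([26.5, 49.2]), 1.5)
[ 228  226   48   26 1162] [252.1 238.7] (array([503.8, 133.6]), array([28.4, 50.2]), 1.5) (array([507. , 133.7]), array([27.6, 48.8]), 1.5)
```

Call:
move_arm([
  [0.75,0.03,-0.03,0.5,0,0,0],
  [0.75,0,0,0.7,0,0,0],
  [0.75,0,0,0.7,0,0,0],
  [0.75,0,0,0.35,0,0,0],
  [0.75,0,0,0.14,0,0,0],
  [0.75,0,0,0.05,0,0,0],
  [0.75,0,0,0,0,0,0],
  [0.4,0,0,0,0,0,0],
  [0.4,0,0,0,0,0,0],
  [0.4,0,0,0,0,0,0],
  [0.4,0,0,0,0,0,0],
  [0.4,0,0,0,0,0,0],
  [0.4,0,0,0,0,0,0],
])

```text
time_s: 21.75
ee_pos: [0.5589, 0.1363, 0.0084]
eef_rot: [-3.141, -0.001, 0.023]
force: [-0.6, -0.8, 5.7]
grip_width: 0.0495
grip_force: 25.0
```

Call:
move_arm([
  [0.4,0,0,-0.1,0,0,0],
  [0.4,0,0,-0.5,0,0,0],
  [0.4,0,0,-0.7,0,0,0],
  [0.4,0,0,-0.7,0,0,0],
  [0.4,0,0,-0.44,0,0,-0.141],
  [0.4,-0.05,0.5,0,0,0,0],
  [0.4,-0.05,0.6,0,0,0,0],
  [0.4,-0.05,0.6,0,0,0,0],
  [0.4,-0.05,0.6,0,0,0,0],
  [0.4,-0.06,0.6,0,0,0,0],
  [0.4,-0.06,0.6,0,0,0,0],
  [0.4,-0.06,0.6,0,0,0,0],
  [0.4,-0.05,0.6,0,0,0,0],
  [0.4,-0.05,0.6,0,0,0,0],
  [0.4,-0.05,0.51,0,0,0,0],
  [0.4,0,0,0,0,0,0],
  [0.4,0,0,0,0,0,0],
])

```text
time_s: 23.45
ee_pos: [0.5796, -0.1547, 0.1296]
eef_rot: [-3.141, 0.0, 0.163]
force: [0.3, 0.2, -0.3]
grip_width: 0.0494
grip_force: 25.0
```

Call:
move_arm([
  [0.4,0,0,0.3,0,0,0],
  [0.4,0,0,0.5,0,0,0],
  [0.4,0,0,0.5,0,0,0],
  [0.4,0,0,0.35,0,0,0],
  [0.4,0,0,0.12,0,0,0],
  [0.4,0,0,0.06,0,0,0],
  [0.4,0,0,0.03,0,0,0],
  [0.4,0,0,0,0,0,0],
])

```text
time_s: 24.25
ee_pos: [0.5802, -0.1546, 0.0373]
eef_rot: [3.141, -0.001, 0.164]
force: [-0.2, 0.5, 0.4]
grip_width: 0.0494
grip_force: 25.0
```

Call:
move_arm([
  [0.4,0,0,0.01,0,0,0],
  [0.68,0,0,0,0,0,0],
  [0.68,0,0,0,0,0,0],
  [0.68,0,0,0,0,0,0],
  [0.68,0,0,-0.1,0,0,0],
  [0.68,0,0,-0.6,0,0,0],
  [0.68,0,0,-0.6,0,0,0],
  [0.68,0,0,-0.6,0,0,0],
  [0.75,-0.05,-0.5,0,0,0,0],
  [0.75,-0.06,-0.6,0,0,0,0],
  [0.75,-0.06,-0.6,0,0,0,0],
  [0.75,-0.06,-0.6,0,0,0,0],
  [0.75,-0.06,-0.6,0,0,0,0],
  [0.75,-0.06,-0.6,0,0,0,0],
  [0.75,-0.06,-0.6,0,0,0,0],
  [0.75,-0.06,-0.6,0,0,0,0],
  [0.75,-0.06,-0.6,0,0,0,0],
  [0.75,-0.04,-0.64,0,0,0,0.141],
  [0.75,0,0,0,0,0,0],
  [0.75,0,0,0,0,0,0],
])

```text
time_s: 26.25
ee_pos: [0.5033, 0.1338, 0.1316]
eef_rot: [3.142, -0.0, 0.026]
force: [-0.0, -1.1, -0.3]
grip_width: 0.0707
grip_force: 0.0
```

```bash
python3 pl.py
```

```text
26.25 pos [503.3 133.8 131.6] rpy [ 3.142 -0.     0.026] q [ 0.19  0.31  1.69 -0.    1.14  1.73] w 70.7 gf 0.0 F [-0.  -1.1 -0.3]
[ 227  174   51   28 1403] [252.3 187.4] (array([505.2, 133.8]), array([28.4, 51.6]), 1.5) (array([506.9, 133.8]), array([27.6, 50.2]), 1.5)
```

Call:
move_arm([
  [0.75,0.05,0,0.5,0,0,0],
  [0.75,0,0,0.7,0,0,0],
  [0.75,0,0,0.7,0,0,0],
  [0.75,0,0,0.3,0,0,0],
  [0.75,0,0,0.12,0,0,0],
  [0.75,0,0,0,0,0,0],
  [0.4,0,0,0,0,0,0],
  [0.4,0,0,0,0,0,0],
  [0.4,0,0,0,0,0,0],
  [0.4,0,0,0,0,0,0],
  [0.4,0,0,0,0,0,0],
  [0.4,0,0,0,0,0,0],
])

```text
time_s: 27.5
ee_pos: [0.5063, 0.1338, 0.016]
eef_rot: [-3.142, -0.001, 0.023]
force: [-1.1, -1.5, 6.8]
grip_width: 0.0495
grip_force: 25.0
```

Call:
move_arm([
  [0.4,0,0,-0.1,0,0,0],
  [0.4,0,0,-0.5,0,0,0],
  [0.4,0,0,-0.7,0,0,0],
  [0.4,0,0,-0.7,0,0,0],
  [0.4,0,0,-0.3,0,0,-0.141],
  [0.4,-0.02,0.54,0,0,0,0],
  [0.4,-0.02,0.6,0,0,0,0],
  [0.4,-0.02,0.6,0,0,0,0],
  [0.4,-0.02,0.6,0,0,0,0],
  [0.4,-0.02,0.6,0,0,0,0],
  [0.4,-0.02,0.6,0,0,0,0],
  [0.4,-0.02,0.6,0,0,0,0],
  [0.4,-0.02,0.6,0,0,0,0],
  [0.4,-0.02,0.6,0,0,0,0],
  [0.4,-0.02,0.6,0,0,0,0],
  [0.4,0,0,0,0,0,0],
  [0.4,0,0,0,0,0,0],
])

```text
time_s: 29.2
ee_pos: [0.5441, -0.1609, 0.1302]
eef_rot: [-3.141, 0.0, 0.163]
force: [0.0, -0.1, -0.7]
grip_width: 0.0494
grip_force: 25.0
```

Call:
move_arm([
  [0.4,0,0,0.3,0,0,0],
  [0.4,0,0,0.5,0,0,0],
  [0.4,0,0,0.5,0,0,0],
  [0.4,0,0,0.35,0,0,0],
  [0.4,0,0,0.12,0,0,0],
  [0.4,0,0,0.06,0,0,0],
  [0.4,0,0,0.03,0,0,0],
  [0.4,0,0,0,0,0,0],
])

```text
time_s: 30.0
ee_pos: [0.5447, -0.1608, 0.038]
eef_rot: [3.141, -0.001, 0.164]
force: [-0.4, -0.3, -0.5]
grip_width: 0.0494
grip_force: 25.0
```

Call:
move_arm([
  [0.4,0,0,0.03,0,0,0],
  [0.68,0,0,0,0,0,0],
  [0.68,0,0,0,0,0,0],
  [0.68,0,0,0,0,0,0],
  [0.68,0,0,-0.1,0,0,0],
  [0.68,0,0,-0.6,0,0,0],
  [0.68,0,0,-0.6,0,0,0],
  [0.68,0,0,-0.6,0,0,0],
  [0.75,0.02,-0.54,0,0,0,0],
  [0.75,0.02,-0.6,0,0,0,0],
  [0.75,0.02,-0.6,0,0,0,0],
  [0.75,0.02,-0.6,0,0,0,0],
  [0.75,0.02,-0.6,0,0,0,0],
  [0.75,0.02,-0.6,0,0,0,0],
  [0.75,0.02,-0.6,0,0,0,0],
  [0.75,0.02,-0.6,0,0,0,0],
  [0.75,0.02,-0.6,0,0,0,0],
  [0.75,0.01,-0.6,0,0,0,0.141],
  [0.75,0,0,0,0,0,0],
  [0.75,0,0,0,0,0,0],
])

```text
time_s: 32.0
ee_pos: [0.5053, 0.1338, 0.131]
eef_rot: [3.141, -0.0, 0.026]
force: [0.5, -0.2, 0.5]
grip_width: 0.0706
grip_force: 0.0
```

```bash
python3 pl.py
```

```text
32.0 pos [505.3 133.8 131. ] rpy [ 3.141 -0.     0.026] q [ 0.19  0.31  1.68 -0.    1.14  1.73] w 70.6 gf 0.0 F [ 0.5 -0.2  0.5]
[ 227  176   50   28 1336] [251.5 189.3] (array([505.1, 134.3]), array([28.5, 50.6]), 1.5) (array([506.9, 134.3]), array([27.7, 49.2]), 1.5)
```

Call:
move_arm([
  [0.75,0,-0.01,0.5,0,0,0],
  [0.75,0,0,0.7,0,0,0],
  [0.75,0,0,0.7,0,0,0],
  [0.75,0,0,0.35,0,0,0],
  [0.75,0,0,0.15,0,0,0],
  [0.75,0,0,0.06,0,0,0],
  [0.75,0,0,0,0,0,0],
  [0.4,0,0,0,0,0,0],
  [0.4,0,0,0,0,0,0],
  [0.4,0,0,0,0,0,0],
  [0.4,0,0,0,0,0,0],
  [0.4,0,0,0,0,0,0],
  [0.4,0,0,0,0,0,0],
])

```text
time_s: 33.35
ee_pos: [0.5056, 0.1342, 0.0083]
eef_rot: [-3.141, -0.001, 0.023]
force: [-2.4, -1.1, 6.2]
grip_width: 0.0496
grip_force: 25.0
```

Call:
move_arm([
  [0.4,0,0,-0.1,0,0,0],
  [0.4,0,0,-0.5,0,0,0],
  [0.4,0,0,-0.7,0,0,0],
  [0.4,0,0,-0.7,0,0,0],
  [0.4,0,0,-0.44,0,0,-0.141],
  [0.4,-0.09,0.54,0,0,0,0],
  [0.4,-0.09,0.6,0,0,0,0],
  [0.4,-0.09,0.6,0,0,0,0],
  [0.4,-0.09,0.6,0,0,0,0],
  [0.4,-0.09,0.6,0,0,0,0],
  [0.4,-0.1,0.6,0,0,0,0],
  [0.4,-0.09,0.6,0,0,0,0],
  [0.4,-0.09,0.6,0,0,0,0],
  [0.4,-0.09,0.6,0,0,0,0],
  [0.4,-0.09,0.6,0,0,0,0],
  [0.4,0,0,0,0,0,0],
  [0.4,0,0,0,0,0,0],
])

```text
time_s: 35.05
ee_pos: [0.5086, -0.1663, 0.1297]
eef_rot: [-3.141, 0.0, 0.163]
force: [0.2, 0.0, -1.9]
grip_width: 0.0493
grip_force: 25.0
```

Call:
move_arm([
  [0.4,0,0,0.3,0,0,0],
  [0.4,0,0,0.5,0,0,0],
  [0.4,0,0,0.5,0,0,0],
  [0.4,0,0,0.35,0,0,0],
  [0.4,0,0,0.12,0,0,0],
  [0.4,0,0,0.06,0,0,0],
  [0.4,0,0,0.04,0,0,0],
  [0.4,0,0,0,0,0,0],
])

```text
time_s: 35.85
ee_pos: [0.5092, -0.1662, 0.0369]
eef_rot: [3.141, -0.001, 0.164]
force: [0.5, 0.0, -0.2]
grip_width: 0.0493
grip_force: 25.0
```

Call:
move_arm([
  [0.4,0,0,0.02,0,0,0],
  [0.68,0,0,0,0,0,0],
  [0.68,0,0,0,0,0,0],
  [0.68,0,0,0,0,0,0],
  [0.68,0,0,-0.1,0,0,0],
  [0.68,0,0,-0.6,0,0,0],
  [0.68,0,0,-0.8,0,0,0],
  [0.68,0,0,-0.8,0,0,0],
  [0.68,0,0,-0.8,0,0,0],
  [0.68,0,0,-0.8,0,0,0],
  [0.68,0,0,-0.8,0,0,0],
  [0.68,0,0,-0.8,0,0,0],
  [0.68,0,0.3,-0.8,0,0,0],
  [0.68,0,0.7,0,0,0,0],
  [0.68,0,0.7,0,0,0,0],
  [0.68,0,0,0,0,0,0],
  [0.68,0,0,0,0,0,0],
])

```text
time_s: 37.55
ee_pos: [0.5225, -0.2504, 0.3501]
eef_rot: [-3.141, 0.0, 0.163]
force: [-0.4, 0.4, -0.8]
grip_width: 0.0638
grip_force: 0.0
```

Run:
```python
from h import *
st(); p=cam("wrist"); cv2.imwrite("pics/w5.png",p["color"])
hsv=cv2.cvtColor(p["color"],cv2.COLOR_BGR2HSV)
C=np.array([.5872,-.3077]); t=np.array([np.cos(.164),np.sin(.164)]); n=np.array([-np.sin(.164),np.cos(.164)])
for nm,lo,hi,off in (("yel",(20,150,100),(34,255,255),2.094),("red",(0,150,80),(8,255,255),4.189)):
    m=cv2.inRange(hsv,lo,hi); k,l,s,ce=cv2.connectedComponentsWithStats(m)
    for i in range(1,k):
        if s[i,4]>20:
            w=plane(p,ce[i],.26)[0]-C; r=np.hypot(*w)
            if r<.07: print(nm,s[i,4],ce[i].round(),round(r,4),"phi",round((np.arctan2(w@t,w@n)+off)%6.283,3))
print(proj(p,[[*C,.278],[*C,.254]]).round())
```

```text
37.55 pos [ 522.5 -250.4  350.1] rpy [-3.141  0.     0.163] q [-0.51  0.31  1.18  0.    1.65  0.9 ] w 63.8 gf 0.0 F [-0.4  0.4 -0.8]
yel 62 [324.  79.] 0.0487 phi 3.556
yel 477 [324. 124.] 0.0107 phi 3.417
yel 91 [297. 137.] 0.027 phi 2.064
red 26 [323. 151.] 0.0133 phi 2.814
red 44 [278. 172.] 0.0532 phi 3.548
[[332. 137.]
 [325. 136.]]
```

View pics/w5.png

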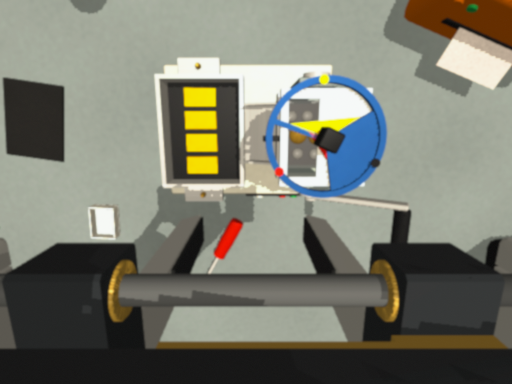

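All four plates lie side by side at column ~201, rows 97–165. The dial is at ≈3.55 rad, with yellow (324,79) and red (278,172). Going to the knob.

Call:
move_arm([
  [0.5,0.36,0.45,0,0,0,0],
  [0.5,0.36,0.45,0,0,0,0],
  [0.5,0.37,0.44,0,0,0,0],
  [0.5,0,0,0.3,0,0,0.136],
  [0.5,0,0,0.4,0,0,0.136],
  [0.5,0,0,0.4,0,0,0.136],
  [0.5,0,0,0.4,0,0,0],
  [0.5,0,0,0.3,0,0,0],
  [0.5,0,0,0.07,0,0,0],
  [0.5,0,0,0,0,0,0],
  [0.5,0,0,0,0,0,0],
])

```text
time_s: 38.7
ee_pos: [0.5877, -0.3071, 0.2581]
eef_rot: [3.141, -0.002, -0.244]
force: [-0.3, -0.8, 0.5]
grip_width: 0.0468
grip_force: 0.0
```

Call:
move_arm([
  [0.1,0,0,0,0,0,0],
  [0.1,0,0,0,0,0,0],
  [0.1,0,0,0,0,0,0],
  [0.1,0,0,0,0,0,0],
  [0.1,0,0,0,0,0,0],
  [0.1,0,0,0,0,0,0],
], force=20)

```text
time_s: 39.3
ee_pos: [0.5873, -0.3076, 0.2569]
eef_rot: [3.141, -0.0, -0.244]
force: [-0.4, -1.1, 1.3]
grip_width: 0.0179
grip_force: 20.0
```

Gripped the knob at 17.9 mm. Turning it counter-clockwise by 1.46 rad.

Call:
move_arm([
  [0.1,0,0,0,0,0,-0.06],
  [0.1,0,0,0,0,0,-0.1],
  [0.1,0,0,0,0,0,-0.1],
  [0.1,0,0,0,0,0,-0.1],
  [0.1,0,0,0,0,0,-0.1],
  [0.1,0,0,0,0,0,-0.1],
  [0.1,0,0,0,0,0,-0.1],
  [0.1,0,0,0,0,0,-0.1],
  [0.1,0,0,0,0,0,-0.1],
  [0.1,0,0,0,0,0,-0.1],
  [0.1,0,0,0,0,0,-0.1],
  [0.1,0,0,0,0,0,-0.1],
  [0.1,0,0,0,0,0,-0.1],
  [0.1,0,0,0,0,0,-0.1],
  [0.1,0,0,0,0,0,-0.1],
  [0.1,0,0,0,0,0,0],
  [0.1,0,0,0,0,0,0],
])

```text
time_s: 41.0
ee_pos: [0.5859, -0.3052, 0.2569]
eef_rot: [-3.135, -0.003, 1.217]
force: [-18.0, 15.6, 6.9]
grip_width: 0.0177
grip_force: 20.0
```

Run:
```python
from h import *
o=st(); print(o["moment"])
p=cam("top"); cv2.imwrite("pics/t2.png",cv2.resize(p["color"][130:230,330:450],None,fx=5,fy=5,interpolation=cv2.INTER_CUBIC))
for r in find(p,"dial",.254): print(*r)
```

```text
41.0 pos [ 585.9 -305.2  256.9] rpy [-3.135e+00 -3.000e-03  1.217e+00] q [-0.54  0.53  1.08  0.    1.54 -0.18] w 17.7 gf 20.0 F [-18.   15.6   6.9]
[2.91401927 3.39015219 0.01168941]
dial 0.78 [ 599.6 -273.5] [ 41.  102.6] 62.6 [ 613.7 -284.9]
```

Call:
move_arm([
  [0.5,0,0,0,0,0,0],
  [0.5,0,0,0,0,0,0],
  [0.5,0,0,0,0,0,0],
  [0.5,0,0,-0.2,0,0,0],
  [0.5,0,0,-0.6,0,0,0],
  [0.5,0,0,-0.7,0,0,0],
  [0.5,-0.3,0,-0.5,0,0,0],
  [0.5,-0.6,0,0,0,0,0],
  [0.5,-0.6,0,0,0,0,0],
  [0.5,0,0,0,0,0,0],
  [0.5,0,0,0,0,0,0],
])

```text
time_s: 42.2
ee_pos: [0.5611, -0.378, 0.3571]
eef_rot: [3.141, -0.0, 1.215]
force: [-0.8, 0.6, 1.0]
grip_width: 0.0469
grip_force: 0.0
```

```bash
cat > dl.py <<'E'
from h import *
import sys
st(); p=cam("wrist"); cv2.imwrite(sys.argv[1],p["color"])
hsv=cv2.cvtColor(p["color"],cv2.COLOR_BGR2HSV)
# ring fit: blue pixels convex hull centre
C=np.array([.5872,-.3077]); t=np.array([np.cos(.164),np.sin(.164)]); n=np.array([-np.sin(.164),np.cos(.164)])
for nm,lo,hi,off in (("yel",(20,150,100),(34,255,255),2.094),("red",(0,150,80),(8,255,255),4.189)):
    m=cv2.inRange(hsv,lo,hi); k,l,s,ce=cv2.connectedComponentsWithStats(m)
    for i in range(1,k):
        if s[i,4]>15:
            w=plane(p,ce[i],.259)[0]-C; r=np.hypot(*w)
            if r<.07: print(nm,s[i,4],ce[i].round(),round(r,4),"phi",round((np.arctan2(w@t,w@n)+off)%6.283,3))
print(proj(p,[[*C,.278],[*C,.254],[*(C+.06*n),.254]]).round().tolist())
E
python3 dl.py pics/w6.png
```

```text
42.2 pos [ 561.1 -378.   357.1] rpy [ 3.141 -0.     1.215] q [-0.65  0.57  0.8   0.    1.77 -0.29] w 46.9 gf 0.0 F [-0.8  0.6  1. ]
yel 80 [221.  61.] 0.0515 phi 2.041
yel 505 [245. 100.] 0.0128 phi 2.022
red 23 [254. 124.] 0.0107 phi 1.468
red 35 [223. 162.] 0.0531 phi 2.11
[[252.0, 112.0], [252.0, 113.0], [219.0, 52.0]]
```

View pics/w6.png

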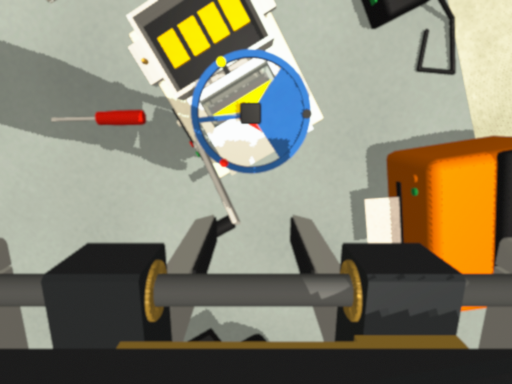

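Dial: yellow dot (221,61) sits at the index tab, φ≈2.08. Now to the lever.

Call:
move_arm([
  [0.5,-0.42,-0.4,0,0,0,0],
  [0.5,-0.43,-0.4,0,0,0,0],
  [0.5,0,0,0,0,0,0.132],
  [0.5,0,0,0,0,0,0.132],
  [0.5,0,0,0,0,0,0.132],
  [0.5,0,0,0,0,0,0.132],
  [0.5,0,0,0,0,0,0.132],
  [0.5,0,0,0,0,0,0.132],
  [0.5,0,0,0,0,0,0.132],
  [0.5,0,0,0.4,0,0,0.127],
  [0.5,0,0,0.4,0,0,0],
  [0.5,0,0,0,0,0,0],
  [0.5,0,0,0,0,0,0],
])

```text
time_s: 43.55
ee_pos: [0.5095, -0.403, 0.3177]
eef_rot: [3.141, -0.0, 0.166]
force: [0.7, -0.8, 1.0]
grip_width: 0.0468
grip_force: 0.0
```

Run:
```python
from h import *
st(); p=cam("wrist"); cv2.imwrite("pics/w7.png",p["color"])
def W(tx,ty,z): return [.5635+.9866*tx-.1633*ty,-.1646+.1633*tx+.9866*ty,z]
q=proj(p,[W(-.069,-.227,.255),W(-.090,-.227,.255),W(-.111,-.227,.255)]); print(q.round().tolist())
im=p["color"].copy()
for a in q: cv2.circle(im,tuple(int(v) for v in a),2,(0,0,255),-1)
cv2.imwrite("pics/w7.png",im)
a=np.radians(np.arange(-60,72.1,4)); y=95*np.sin(a);z=95*np.cos(a)
print([[0.1,0,float(round(-u/50,2)),float(round(-v/50,2)),0,0,0] for u,v in zip(np.diff(y),np.diff(z))])
```

```text
43.55 pos [ 509.5 -403.   317.7] rpy [ 3.141 -0.     0.166] q [-0.73  0.49  1.01  0.    1.64  0.68] w 46.8 gf 0.0 F [ 0.7 -0.8  1. ]
[[253.0, 176.0], [253.0, 201.0], [253.0, 224.0]]
[[0.1, 0, -0.07, -0.11, 0, 0, 0], [0.1, 0, -0.08, -0.11, 0, 0, 0], [0.1, 0, -0.09, -0.1, 0, 0, 0], [0.1, 0, -0.09, -0.1, 0, 0, 0], [0.1, 0, -0.1, -0.09, 0, 0, 0], [0.1, 0, -0.1, -0.08, 0, 0, 0], [0.1, 0, -0.11, -0.07, 0, 0, 0], [0.1, 0, -0.11, -0.07, 0, 0, 0], [0.1, 0, -0.12, -0.06, 0, 0, 0], [0.1, 0, -0.12, -0.05, 0, 0, 0], [0.1, 0, -0.13, -0.04, 0, 0, 0], [0.1, 0, -0.13, -0.03, 0, 0, 0], [0.1, 0, -0.13, -0.02, 0, 0, 0], [0.1, 0, -0.13, -0.01, 0, 0, 0], [0.1, 0, -0.13, -0.0, 0, 0, 0], [0.1, 0, -0.13, 0.0, 0, 0, 0], [0.1, 0, -0.13, 0.01, 0, 0, 0], [0.1, 0, -0.13, 0.02, 0, 0, 0], [0.1, 0, -0.13, 0.03, 0, 0, 0], [0.1, 0, -0.13, 0.04, 0, 0, 0], [0.1, 0, -0.12, 0.05, 0, 0, 0], [0.1, 0, -0.12, 0.06, 0, 0, 0], [0.1, 0, -0.11, 0.07, 0, 0, 0], [0.1, 0, -0.11, 0.07, 0, 0, 0], [0.1, 0, -0.1, 0.08, 0, 0, 0], [0.1, 0, -0.1, 0.09, 0, 0, 0], [0.1, 0, -0.09, 0.1, 0, 0, 0], [0.1, 0, -0.09, 0.1, 0, 0, 0], [0.1, 0, -0.08, 0.11, 0, 0, 0], [0.1, 0, -0.07, 0.11, 0, 0, 0], [0.1, 0, -0.06, 0.12, 0, 0, 0], [0.1, 0, -0.05, 0.12, 0, 0, 0], [0.1, 0, -0.05, 0.12, 0, 0, 0]]
```

View pics/w7.png

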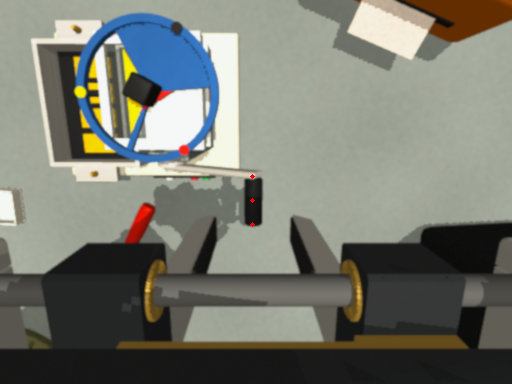

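The projected grip points fall on the black grip, at (253,176) to (253,224). Descending and gripping it.

Call:
move_arm([
  [0.5,0,0,0.5,0,0,0],
  [0.5,0,0,0.6,0,0,0],
  [0.5,0,0,0.5,0,0,0],
  [0.5,0,0,0.17,0,0,0],
  [0.1,0,0,0,0,0,0],
  [0.1,0,0,0,0,0,0],
  [0.1,0,0,0,0,0,0],
  [0.1,0,0,0,0,0,0],
  [0.1,0,0,0,0,0,0],
  [0.1,0,0,0,0,0,0],
], force=15)

```text
time_s: 44.6
ee_pos: [0.5092, -0.4031, 0.2293]
eef_rot: [-3.141, -0.001, 0.165]
force: [-2.5, 5.4, 4.4]
grip_width: 0.0154
grip_force: 15.0
```

Call:
move_arm([
  [0.1,0,-0.07,-0.11,0,0,0],
  [0.1,0,-0.08,-0.11,0,0,0],
  [0.1,0,-0.09,-0.1,0,0,0],
  [0.1,0,-0.09,-0.1,0,0,0],
  [0.1,0,-0.1,-0.09,0,0,0],
  [0.1,0,-0.1,-0.08,0,0,0],
  [0.1,0,-0.11,-0.07,0,0,0],
  [0.1,0,-0.11,-0.07,0,0,0],
  [0.1,0,-0.12,-0.06,0,0,0],
  [0.1,0,-0.12,-0.05,0,0,0],
  [0.1,0,-0.13,-0.04,0,0,0],
  [0.1,0,-0.13,-0.03,0,0,0],
  [0.1,0,-0.13,-0.02,0,0,0],
  [0.1,0,-0.13,-0.01,0,0,0],
  [0.1,0,-0.13,0,0,0,0],
  [0.1,0,0,0,0,0,0],
])

```text
time_s: 46.2
ee_pos: [0.4957, -0.3225, 0.2766]
eef_rot: [3.14, -0.001, 0.165]
force: [-1.3, 2.1, 8.3]
grip_width: 0.0159
grip_force: 15.0
```

Call:
move_arm([
  [0.1,0,-0.13,0,0,0,0],
  [0.1,0,-0.13,0.01,0,0,0],
  [0.1,0,-0.13,0.02,0,0,0],
  [0.1,0,-0.13,0.03,0,0,0],
  [0.1,0,-0.13,0.04,0,0,0],
  [0.1,0,-0.12,0.05,0,0,0],
  [0.1,0,-0.12,0.06,0,0,0],
  [0.1,0,-0.11,0.07,0,0,0],
  [0.1,0,-0.11,0.07,0,0,0],
  [0.1,0,-0.1,0.08,0,0,0],
  [0.1,0,-0.1,0.09,0,0,0],
  [0.1,0,-0.09,0.1,0,0,0],
  [0.1,0,-0.09,0.1,0,0,0],
  [0.1,0,-0.08,0.11,0,0,0],
  [0.1,0,-0.07,0.11,0,0,0],
  [0.1,0,-0.06,0.12,0,0,0],
  [0.1,0,-0.05,0.12,0,0,0],
  [0.1,0,-0.05,0.12,0,0,0],
  [0.1,0,0,0,0,0,0],
  [0.1,0,0,0,0,0,0],
])

```text
time_s: 48.2
ee_pos: [0.4807, -0.2337, 0.2096]
eef_rot: [-3.14, 0.001, 0.165]
force: [3.6, -1.5, -5.1]
grip_width: 0.0154
grip_force: 15.0
```

Run:
```python
from h import *
o=st()
d=np.array(o["ee_pos"])[:2]-[.5635,-.1646]; ty=d@[-.1633,.9866]; print("ty",ty, "alpha", np.degrees(np.arctan2(ty+.145,o["ee_pos"][2]+.0185-.2)))
p=cam("top")
for n in ("small1","big1"): 
    for r in find(p,n,.05,6): print(*r)
q=cam("scene"); a=cv2.resize(p["color"][130:250,270:430],None,fx=3,fy=3,interpolation=cv2.INTER_CUBIC)
b=cv2.resize(q["color"][110:270,90:250],(480,480),interpolation=cv2.INTER_CUBIC); b=cv2.resize(b,(360,360))
cv2.imwrite("pics/ab1.png",np.hstack([cv2.resize(a,(440,360)),b]))
```

```text
48.2 pos [ 480.7 -233.7  209.6] rpy [-3.14e+00  1.00e-03  1.65e-01] q [-0.52  0.26  1.56  0.    1.32  0.88] w 15.4 gf 15.0 F [ 3.6 -1.5 -5.1]
ty -0.054626560794236584 alpha 72.75000184647189
small1 0.38 [754.4 260.1] [90.5 51.5] 32.7 [753.2 253.5]
big1 0.4 [769.7  41.6] [88.2 65.9] 20.6 [772.   48.6]
```

View pics/ab1.png

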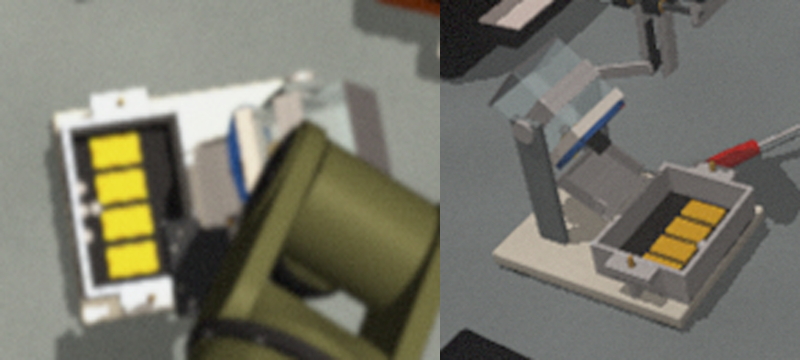

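At the stop, with the tub now holding bright spots at its left wall (85,165) and (88,205). Counting balls with the wrist camera.

```bash
cat > bl.py <<'E'
from h import *
st(); p=cam("wrist")
A=np.array([.5635,-.1646]); 
for n,z in (("small1",.046),("big1",.05)):
    for d in ctrl.cut_out(n,p)[:8]:
        w=plane(p,d["centre"][::-1],z)[0]-A; print(n,round(d["conf"],2),np.round(d["centre"]),int(d["mask"].sum()),"tester",np.round(1000*np.array([w@[.9866,.1633],w@[-.1633,.9866]])))
E
python3 - <<'E'
exec(open("bl.py").read())
cv2.imwrite("pics/w8.png",p["color"])
E
```

```text
48.4 pos [ 480.8 -233.8  210. ] rpy [-3.141  0.     0.165] q [-0.52  0.26  1.56  0.    1.32  0.88] w 15.5 gf 15.0 F [ 2.8 -0.6 -4.8]
small1 0.71 [123. 162.] 96 tester [-26.  48.]
small1 0.62 [ 80. 155.] 150 tester [19. 52.]
small1 0.48 [ 99. 172.] 125 tester [-0. 34.]
small1 0.45 [101. 159.] 115 tester [-3. 49.]
```

View pics/w8.png

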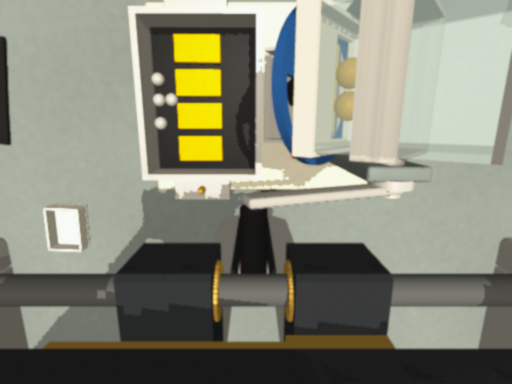

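Four small balls lie in the tub, at (157,79), (158,99), (171,99) and (161,123). Both brass balls are still in the jar at (346,72) and (346,106). I'll rock once in case a fifth is held up.

Call:
move_arm([
  [0.1,0,0.05,-0.12,0,0,0],
  [0.1,0,0.05,-0.12,0,0,0],
  [0.1,0,0.06,-0.12,0,0,0],
  [0.1,0,0.07,-0.11,0,0,0],
  [0.1,0,0.08,-0.11,0,0,0],
  [0.1,0,0.09,-0.1,0,0,0],
  [0.1,0,0.09,-0.1,0,0,0],
  [0.1,0,0.1,-0.09,0,0,0],
  [0.1,0,0.1,-0.08,0,0,0],
  [0.1,0,0.11,-0.07,0,0,0],
  [0.1,0,0.11,-0.07,0,0,0],
  [0.1,0,0.12,-0.06,0,0,0],
  [0.1,0,0.12,-0.05,0,0,0],
  [0.1,0,0.13,-0.04,0,0,0],
  [0.1,0,0.13,-0.03,0,0,0],
  [0.1,0,0.13,-0.02,0,0,0],
  [0.1,0,0.13,-0.01,0,0,0],
  [0.1,0,0.13,0,0,0,0],
  [0.1,0,0,0,0,0,0],
])

```text
time_s: 50.45
ee_pos: [0.4958, -0.3239, 0.2762]
eef_rot: [3.14, -0.001, 0.164]
force: [-0.3, -3.7, 3.3]
grip_width: 0.0151
grip_force: 15.0
```

```bash
python3 bl.py
```

```text
50.45 pos [ 495.8 -323.9  276.2] rpy [ 3.14e+00 -1.00e-03  1.64e-01] q [-0.64  0.35  1.29 -0.    1.5   0.77] w 15.1 gf 15.0 F [-0.3 -3.7  3.3]
small1 0.68 [ 84. 102.] 76 tester [24. 51.]
small1 0.64 [125. 108.] 82 tester [-29.  49.]
small1 0.63 [103. 117.] 84 tester [ 0. 33.]
small1 0.43 [109. 106.] 78 tester [-7. 49.]
```

Call:
move_arm([
  [0.1,0,-0.13,0,0,0,0],
  [0.1,0,-0.13,0.01,0,0,0],
  [0.1,0,-0.13,0.02,0,0,0],
  [0.1,0,-0.13,0.03,0,0,0],
  [0.1,0,-0.13,0.04,0,0,0],
  [0.1,0,-0.12,0.05,0,0,0],
  [0.1,0,-0.12,0.06,0,0,0],
  [0.1,0,-0.11,0.07,0,0,0],
  [0.1,0,-0.11,0.07,0,0,0],
  [0.1,0,-0.1,0.08,0,0,0],
  [0.1,0,-0.1,0.09,0,0,0],
  [0.1,0,-0.09,0.1,0,0,0],
  [0.1,0,-0.09,0.1,0,0,0],
  [0.1,0,-0.08,0.11,0,0,0],
  [0.1,0,-0.07,0.11,0,0,0],
  [0.1,0,-0.06,0.12,0,0,0],
  [0.1,0,-0.05,0.12,0,0,0],
  [0.1,0,-0.05,0.12,0,0,0],
  [0.1,0,0,0,0,0,0],
  [0.1,0,0,0,0,0,0],
])

```text
time_s: 52.6
ee_pos: [0.4807, -0.2337, 0.2095]
eef_rot: [-3.14, 0.001, 0.165]
force: [2.9, -1.6, -4.7]
grip_width: 0.0155
grip_force: 15.0
```

```bash
python3 bl.py
```

```text
52.6 pos [ 480.7 -233.7  209.5] rpy [-3.14e+00  1.00e-03  1.65e-01] q [-0.52  0.26  1.56  0.    1.32  0.88] w 15.5 gf 15.0 F [ 2.9 -1.6 -4.7]
small1 0.6 [100. 175.] 132 tester [-2. 31.]
small1 0.54 [ 98. 158.] 108 tester [ 1. 50.]
small1 0.5 [100. 184.] 104 tester [-2. 22.]
small1 0.42 [ 77. 156.] 138 tester [22. 51.]
```

Run:
```python
from h import *
p=cam("wrist"); cv2.imwrite("pics/w9.png",cv2.resize(p["color"][0:190,120:450],None,fx=2.4,fy=2.4,interpolation=cv2.INTER_CUBIC))
```

```text
(no output)
```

View pics/w9.png

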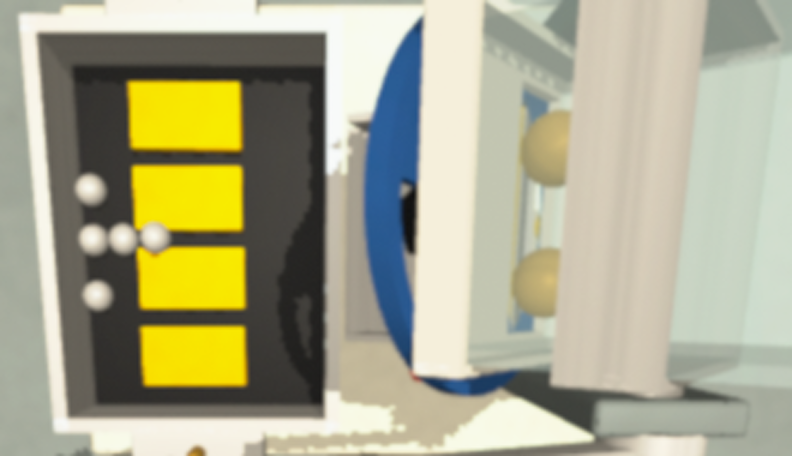

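Rocking released the fifth ball: five small ones in the tub, which is the maximum, and both brass balls retained. Standing the dispenser upright.

Call:
move_arm([
  [0.1,0,0.05,-0.12,0,0,0],
  [0.1,0,0.05,-0.12,0,0,0],
  [0.1,0,0.06,-0.12,0,0,0],
  [0.1,0,0.07,-0.11,0,0,0],
  [0.1,0,0.08,-0.11,0,0,0],
  [0.1,0,0.09,-0.1,0,0,0],
  [0.1,0,0.09,-0.1,0,0,0],
  [0.1,0,0.1,-0.09,0,0,0],
  [0.1,0,0.1,-0.08,0,0,0],
  [0.1,0,0.11,-0.07,0,0,0],
  [0.1,0,0.11,-0.07,0,0,0],
  [0.1,0,0.12,-0.06,0,0,0],
  [0.1,0,0.12,-0.05,0,0,0],
  [0.1,0,0.13,-0.04,0,0,0],
  [0.1,0,0.13,-0.03,0,0,0],
  [0.1,0,0.13,-0.02,0,0,0],
  [0.1,0,0.13,-0.01,0,0,0],
  [0.1,0,0.13,0,0,0,0],
])

```text
time_s: 54.6
ee_pos: [0.4956, -0.3231, 0.2764]
eef_rot: [3.141, -0.001, 0.165]
force: [-2.3, 4.3, 3.6]
grip_width: 0.0155
grip_force: 15.0
```

Call:
move_arm([
  [0.1,0,0.13,0,0,0,0],
  [0.1,0,0.13,0.01,0,0,0],
  [0.1,0,0.13,0.02,0,0,0],
  [0.1,0,0.13,0.03,0,0,0],
  [0.1,0,0.13,0.04,0,0,0],
  [0.1,0,0.12,0.05,0,0,0],
  [0.1,0,0.12,0.06,0,0,0],
  [0.1,0,0.11,0.07,0,0,0],
  [0.1,0,0.11,0.07,0,0,0],
  [0.1,0,0.1,0.08,0,0,0],
  [0.1,0,0.1,0.09,0,0,0],
  [0.1,0,0.09,0.1,0,0,0],
  [0.1,0,0.09,0.1,0,0,0],
  [0.1,0,0.08,0.11,0,0,0],
  [0.1,0,0.07,0.11,0,0,0],
  [0.1,0,0.03,0.06,0,0,0],
  [0.1,0,0,0,0,0,0],
  [0.1,0,0,0,0,0,0],
])

```text
time_s: 56.4
ee_pos: [0.5096, -0.4031, 0.2251]
eef_rot: [-3.138, 0.0, 0.166]
force: [-3.9, 19.3, 7.6]
grip_width: 0.0154
grip_force: 15.0
```

Run:
```python
from h import *
o=st()
d=np.array(o["ee_pos"])[:2]-[.5635,-.1646]; ty=d@[-.1633,.9866]; print("ty",ty, "alpha", np.degrees(np.arctan2(ty+.145,o["ee_pos"][2]+.0185-.2)))
```

```text
56.4 pos [ 509.6 -403.1  225.1] rpy [-3.138  0.     0.166] q [-0.73  0.52  1.17  0.    1.45  0.68] w 15.4 gf 15.0 F [-3.9 19.3  7.6]
ty -0.2265462566208295 alpha -61.8828428086341
```

Call:
move_arm([
  [0.5,0,0,0,0,0,0],
  [0.5,0,0,0,0,0,0],
  [0.5,0,0,0,0,0,0],
  [0.5,0,0,-0.4,0,0,0],
  [0.5,0,0,-0.7,0,0,0],
  [0.5,0,0,-0.8,0,0,0],
  [0.5,0.36,-0.32,0,0,0,0],
  [0.5,0.36,-0.33,0,0,0,0],
  [0.5,0.36,-0.33,0,0,0,0],
  [0.5,0.36,-0.33,0,0,0,0],
  [0.5,0.37,-0.33,0,0,0,0],
  [0.5,0,0,0,0,0,0.13],
  [0.5,0,0,0,0,0,0.13],
  [0.5,0,0,0,0,0,0.13],
  [0.5,0,0,0,0,0,0.13],
  [0.5,0,0,0,0,0,0],
  [0.5,0,0,0,0,0,0],
])

```text
time_s: 58.1
ee_pos: [0.5851, -0.3096, 0.3201]
eef_rot: [3.141, -0.0, -0.352]
force: [-0.1, 0.4, 0.2]
grip_width: 0.0468
grip_force: 0.0
```

```bash
python3 dl.py pics/w10.png
```

```text
58.1 pos [ 585.1 -309.6  320.1] rpy [ 3.141 -0.    -0.352] q [-0.54  0.52  0.95 -0.    1.67  1.38] w 46.8 gf 0.0 F [-0.1  0.4  0.2]
yel 458 [235. 207.] 0.0125 phi 2.272
yel 507 [175. 222.] 0.0655 phi 2.348
red 20 [263. 199.] 0.0121 phi 1.282
red 88 [250. 270.] 0.0621 phi 3.123
[[249.0, 209.0], [249.0, 201.0], [190.0, 234.0]]
```

Call:
move_arm([
  [0.5,-0.01,-0.05,0.3,0,0,0],
  [0.5,0,0,0.5,0,0,0],
  [0.5,0,0,0.35,0,0,0],
  [0.5,0,0,0.11,0,0,0],
  [0.1,0,0,0,0,0,0],
  [0.1,0,0,0,0,0,0],
  [0.1,0,0,0,0,0,0],
  [0.1,0,0,0,0,0,0],
  [0.1,0,0,0,0,0,0],
  [0.1,0,0,0,0,0,0],
  [0.1,0,0,0,0,0,0],
], force=20)

```text
time_s: 59.25
ee_pos: [0.5856, -0.3071, 0.258]
eef_rot: [3.141, -0.001, -0.355]
force: [-0.8, -1.7, 6.8]
grip_width: 0.0175
grip_force: 20.0
```

Call:
move_arm([
  [0.1,0,0,0,0,0,-0.06],
  [0.1,0,0,0,0,0,-0.11],
  [0.1,0,0,0,0,0,-0.12],
  [0.1,0,0,0,0,0,-0.12],
  [0.1,0,0,0,0,0,-0.12],
  [0.1,0,0,0,0,0,-0.12],
  [0.1,0,0,0,0,0,-0.12],
  [0.1,0,0,0,0,0,-0.12],
  [0.1,0,0,0,0,0,-0.12],
  [0.1,0,0,0,0,0,-0.12],
  [0.1,0,0,0,0,0,-0.12],
  [0.1,0,0,0,0,0,-0.12],
  [0.1,0,0,0,0,0,-0.12],
  [0.1,0,0,0,0,0,-0.12],
  [0.1,0,0,0,0,0,-0.12],
  [0.1,0,0,0,0,0,-0.12],
  [0.1,0,0,0,0,0,-0.12],
  [0.1,0,0,0,0,0,-0.12],
  [0.1,0,0,0,0,0,0],
  [0.1,0,0,0,0,0,0],
])

```text
time_s: 61.25
ee_pos: [0.5849, -0.3065, 0.258]
eef_rot: [-3.14, -0.001, 1.735]
force: [-9.5, 3.0, 7.6]
grip_width: 0.0181
grip_force: 20.0
```

Run:
```python
from h import *
o=st(); print(np.round(o["moment"],2))
```

```text
61.25 pos [ 584.9 -306.5  258. ] rpy [-3.140e+00 -1.000e-03  1.735e+00] q [-0.54  0.53  1.08 -0.    1.53 -0.7 ] w 18.1 gf 20.0 F [-9.5  3.   7.6]
[0.57 1.59 0.05]
```

Call:
move_arm([
  [0.5,0,0,0,0,0,0],
  [0.5,0,0,0,0,0,0],
  [0.5,0,0,0,0,0,0],
  [0.5,0,0,-0.2,0,0,0],
  [0.5,0,0,-0.6,0,0,0],
  [0.5,0,0,-0.7,0,0,0],
  [0.5,-0.3,0,-0.5,0,0,0],
  [0.5,-0.6,0,0,0,0,0],
  [0.5,-0.6,0,0,0,0,0],
  [0.5,0,0,0,0,0,0],
  [0.5,0,0,0,0,0,0],
])

```text
time_s: 62.35
ee_pos: [0.5977, -0.3811, 0.357]
eef_rot: [-3.141, -0.0, 1.734]
force: [-0.7, 0.3, 0.6]
grip_width: 0.047
grip_force: 0.0
```

```bash
python3 dl.py pics/w11.png
python3 - <<'E'
from h import *
p=cam("top")
for r in find(p,"cover",.009)+find(p,"mat",.003): print(*r)
p=cam("scene")
for r in find(p,"cover",.009)+find(p,"mat",.003): print(*r)
E
```

```text
62.35 pos [ 597.7 -381.1  357. ] rpy [-3.141 -0.     1.734] q [-0.62  0.67  0.64  0.    1.83 -0.78] w 47.0 gf 0.0 F [-0.7  0.3  0.6]
yel 468 [239. 118.] 0.0147 phi 0.217
yel 49 [205. 142.] 0.053 phi 0.022
red 25 [264. 108.] 0.0099 phi 5.259
red 37 [300. 142.] 0.0491 phi 0.024
[[255.0, 113.0], [255.0, 114.0], [255.0, 43.0]]
cover 0.62 [578.8 355.1] [217.4 127.5] 1.3 [577.  351.1]
mat 0.83 [540.2 366. ] [227.9 169.3] 1.5 [465.4 398.4]
cover 0.61 [584.5 351.8] [215.6 122.3] 1.3 [594.5 352.5]
mat 0.86 [547.3 362.6] [232.8 170.6] 1.7 [514.5 409.2]
```

View pics/w11.png

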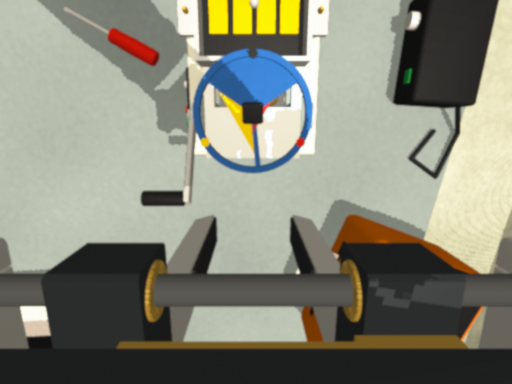

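Dial closed: the black dot (252,52) is on the tub side, φ≈0.02. The cover was knocked to about (580,353), so I'll find it again from above.

Call:
move_arm([
  [0.5,0,0,0,0,0,0.142],
  [0.5,0,0,0,0,0,0.142],
  [0.5,0,0,0,0,0,0.142],
  [0.5,0,0,0,0,0,0.142],
  [0.5,0,0,0,0,0,0.142],
  [0.5,0,0,0,0,0,0.142],
  [0.5,0,0,0,0,0,0.142],
  [0.5,0,0,0,0,0,0.142],
  [0.5,0,0,0,0,0,0.142],
  [0.5,0,0,0,0,0,0.142],
  [0.5,0,0,0,0,0,0.142],
  [0.5,0,0,0,0,0,0.142],
  [0.5,0,0,0,0,0,0],
])

```text
time_s: 64.0
ee_pos: [0.5978, -0.3806, 0.3575]
eef_rot: [3.141, -0.0, 0.029]
force: [-0.1, -0.4, -0.0]
grip_width: 0.0474
grip_force: 0.0
```

Call:
move_arm([
  [0.5,-0.02,-0.4,0,0,0,0],
  [0.5,-0.02,-0.8,0,0,0,0],
  [0.5,-0.02,-0.8,0,0,0,0],
  [0.5,-0.02,-0.8,0,0,0,0],
  [0.5,-0.02,-0.8,0,0,0,0],
  [0.5,-0.02,-0.8,0,0,0,0],
  [0.5,-0.02,-0.8,0,0,0,0],
  [0.5,-0.02,-0.8,0,0,0,0],
  [0.5,-0.02,-0.8,0,0,0,0],
  [0.5,-0.02,-0.8,0,0,0,0],
  [0.5,-0.02,-0.8,0,0,0,0],
  [0.5,-0.02,-0.8,0,0,0,0],
  [0.5,-0.02,-0.8,0,0,0,0],
  [0.5,-0.02,-0.8,0,0,0,0],
  [0.5,-0.02,-0.8,0,0,0,0],
  [0.5,-0.02,-0.8,0,0,0,0],
  [0.5,-0.02,-0.8,0,0,0,0],
  [0.5,-0.02,-0.8,0,0,0,0],
  [0.5,-0.02,-0.7,0,0,0,0],
  [0.5,0,0,0,0,0,0],
])

```text
time_s: 66.0
ee_pos: [0.5548, 0.357, 0.3563]
eef_rot: [3.142, 0.001, 0.04]
force: [-0.6, -0.3, -0.4]
grip_width: 0.0468
grip_force: 0.0
```

Call:
move_arm([
  [0.5,0,0,0.6,0,0,0],
  [0.5,0,0,0.8,0,0,0],
  [0.5,0,0,0.8,0,0,0],
  [0.5,0,0,0.8,0,0,0],
  [0.5,0,0,0,0,0,0],
  [0.5,0,0,0,0,0,0],
])

```text
time_s: 66.6
ee_pos: [0.5564, 0.353, 0.2088]
eef_rot: [-3.141, -0.001, 0.033]
force: [0.4, 0.1, 1.5]
grip_width: 0.047
grip_force: 0.0
```

```bash
cat > bar.py <<'E'
from h import *
st(); p=cam("wrist")
for r in find(p,"cover",.009): print(*r)
m=(p["color"].max(2)<60); n,l,s,ce=cv2.connectedComponentsWithStats(m.astype(np.uint8))
for i in range(1,n):
    if s[i,4]>150: print(s[i],ce[i].round(1),rect(p,l==i,.045))
E
python3 bar.py
```

```text
66.6 pos [556.4 353.  208.8] rpy [-3.141e+00 -1.000e-03  3.300e-02] q [ 0.51  0.55  1.17 -0.    1.43  2.05] w 47.0 gf 0.0 F [0.4 0.1 1.5]
cover 0.67 [580.3 351.1] [211.1 121. ] 1.1 [594.2 351.6]
[   0    0  178   48 6073] [89.  23.7] (array([720.3, 534.2]), array([ 35.3, 191.9]), 5.8)
[249 128  10  65 591] [253.4 159.9] (array([580.4, 352.3]), array([74.6, 10.4]), 1.7)
[  335   151   177   190 16411] [408.1 252.2] (array([472. , 128.4]), array([254.1, 220.8]), 1.7)
[ 157  218  193   65 1992] [255.2 260.8] (array([467.3, 348.7]), array([ 85.4, 245.9]), 1.1)
[    0   243   512   141 28563] [198.4 340.2] (array([373.2, 342.8]), array([210.3, 717.9]), 1.9)
```

Call:
move_arm([
  [0.5,0.24,0.01,0.3,0,0,0],
  [0.5,0.24,0.02,0.6,0,0,0.008],
  [0.5,0,0,0.7,0,0,0],
  [0.5,0,0,0.7,0,0,0],
  [0.5,0,0,0.7,0,0,0],
  [0.5,0,0,0.5,0,0,0],
  [0.5,0,0,0.24,0,0,0],
  [0.5,0,0,0,0,0,0],
  [0.5,0,0,0,0,0,0],
])

```text
time_s: 67.6
ee_pos: [0.5812, 0.353, 0.0225]
eef_rot: [-3.14, -0.003, 0.023]
force: [-0.1, -0.0, -0.0]
grip_width: 0.0472
grip_force: 0.0
```

Call:
move_arm([
  [0,0,0,0,0,0,0],
  [0,0,0,0,0,0,0],
  [0,0,0,0,0,0,0],
  [0,0,0,0,0,0,0],
  [0,0,0,0,0,0,0],
  [0,0,0,0,0,0,0],
  [0,0,0,0,0,0,0],
], force=40)

```text
time_s: 68.3
ee_pos: [0.5802, 0.3526, 0.0205]
eef_rot: [-3.141, -0.0, 0.023]
force: [-1.4, 0.6, 3.4]
grip_width: 0.0135
grip_force: 40.0
```

Call:
move_arm([
  [0,0,0,-0.2,0,0,0],
  [0,0,0,-0.5,0,0,0],
  [0,0,0,-0.7,0,0,0],
  [0,0,0,-0.7,0,0,0],
  [0,0,0,-0.7,0,0,0],
  [0,0,0,-0.7,0,0,-0.07],
  [0,0,0,-0.1,0,0,-0.071],
  [0,-0.1,0.45,0,0,0,0],
  [0,-0.16,0.7,0,0,0,0],
  [0,-0.16,0.7,0,0,0,0],
  [0,-0.16,0.7,0,0,0,0],
  [0,-0.16,0.7,0,0,0,0],
  [0,-0.16,0.7,0,0,0,0],
  [0,-0.16,0.7,0,0,0,0],
  [0,-0.16,0.7,0,0,0,0],
  [0,-0.16,0.7,0,0,0,0],
  [0,-0.16,0.7,0,0,0,0],
  [0,-0.16,0.7,0,0,0,0],
  [0,-0.16,0.7,0,0,0,0],
  [0,-0.16,0.7,0,0,0,0],
])

```text
time_s: 70.3
ee_pos: [0.5522, -0.1021, 0.2006]
eef_rot: [3.142, 0.0, 0.164]
force: [0.4, 0.1, -1.3]
grip_width: 0.0136
grip_force: 40.0
```

Call:
move_arm([
  [0,0,0.1,0,0,0,0],
  [0,0,0,0,-0.03,0,0],
  [0,0,0,0,-0.03,0,0],
  [0,0,0,0,0,0,0],
  [0,0,0,0,0,0,0],
])

```text
time_s: 70.8
ee_pos: [0.5536, -0.1042, 0.2004]
eef_rot: [3.082, -0.0, 0.166]
force: [-1.7, -0.2, -3.6]
grip_width: 0.0136
grip_force: 40.0
```

```bash
cat > pc.py <<'E'
from h import *
# where the gripped cover is relative to the tool, and where TCP must go
o=st(); p=cam("wrist")
z=o["ee_pos"][2]-.0175
for r in find(p,"cover",z+.006): print(*r)
m=(p["color"].max(2)<60); n,l,s,ce=cv2.connectedComponentsWithStats(m.astype(np.uint8))
for i in range(1,n):
    if 150<s[i,4]<4000: print(s[i],ce[i].round(1),rect(p,l==i,z+.042))
d=np.array([.5635,-.1646])-np.array(o["ee_pos"][:2]); y=o["eef_rot"][2]
print("d tool x,y mm",1000*(d@[np.cos(y),np.sin(y)]),1000*(d@[np.sin(y),-np.cos(y)]))
E
python3 pc.py
```

```text
70.8 pos [ 553.6 -104.2  200.4] rpy [ 3.082 -0.     0.166] q [-0.22  0.32  1.51 -0.06  1.29  1.2 ] w 13.6 gf 40.0 F [-1.7 -0.2 -3.6]
cover 0.85 [ 560.2 -106.5] [199.2 120.9] 9.6 [603.1 -98.4]
[401 134 111  15 825] [463.8 139.8] (array([ 628., -203.]), array([ 5.4, 63.4]), 6.1)
[ 225  169   58  112 3156] [253.  230.7] (array([ 564.1, -105.3]), array([63.8, 33.3]), 4.2)
d tool x,y mm -0.20248764796809596 61.211252467970745
```

Call:
move_arm([
  [0,0,0.2,0,0,0,0],
  [0,0,0.3,0.1,0,0,0],
  [0,0,0.3,0.2,0,0,0],
  [0,0,0.2,0.3,0,0,0],
  [0,0,0.1,0.4,0,0,0],
  [0,0,0,0.4,0,0,0],
  [0,0,0,0.35,0,0,0],
  [0,0,0,0,0,0,0],
  [0,0,0,0,0,0,0],
  [0,0,0,0,0,0,0],
])

```text
time_s: 71.9
ee_pos: [0.5637, -0.1652, 0.1169]
eef_rot: [3.081, -0.001, 0.164]
force: [1.0, 0.1, -2.7]
grip_width: 0.0137
grip_force: 40.0
```

Run:
```python
exec(open("pc.py").read())
def W(tx,ty,z): return [.5635+.9866*tx-.1633*ty,-.1646+.1633*tx+.9866*ty,z]
# far pin top and the far hole: look for brass and hole near the projections
q=proj(p,[W(.094,0,.09)])[0]; print("pin proj",q.round(1))
T=np.eye(4);T[:3,:3]=R.from_euler("xyz",o["eef_rot"]).as_matrix();T[:3,3]=o["ee_pos"]
h=(T@[.094,0,.0115,1])[:3]; print("hole",h.round(4),proj(p,h).round(1))
u,v=proj(p,h)[0].round().astype(int); c=p["color"][v-14:v+15,u-14:u+15]
print(c.max(2)[::2,::2]); 
hsv=cv2.cvtColor(c,cv2.COLOR_BGR2HSV); b=(hsv[...,1]>90); 
if b.any(): ys,xs=np.nonzero(b); print("brass",xs.mean()+u-14,ys.mean()+v-14,b.sum())
d=(c.max(2)<150); ys,xs=np.nonzero(d); print("dark",xs.mean()+u-14,ys.mean()+v-14,d.sum())
```

```text
71.9 pos [ 563.7 -165.2  116.9] rpy [ 3.081e+00 -1.000e-03  1.640e-01] q [-0.32  0.45  1.53 -0.06  1.13  1.11] w 13.7 gf 40.0 F [ 1.   0.1 -2.7]
[ 384  136  128   24 1516] [456.3 145.6] (array([ 635.4, -261.1]), array([ 8.5, 74.2]), 2.4)
[ 225  169   58  115 3181] [253.2 231. ] (array([ 573.6, -168.2]), array([64.6, 33.4]), 0.6)
d tool x,y mm -0.051793031182367465 -0.6436477538545112
pin proj [248.1  79.5]
hole [ 0.6565 -0.1506  0.1056] [[251.5  75.6]]
[[233 233 233 233 233 233 233 233 233 233 233 233 233 233 233]
 [233 233 233 233 233 233 231 229 229 230 232 233 233 233 233]
 [233 233 233 233 231 219 198 183 183 184 202 227 233 233 233]
 [233 233 233 231 215 177 149 147 142 139 132 178 227 233 233]
 [233 233 233 218 180 178 220 229 229 222 168 132 196 230 233]
 [233 233 229 193 158 191 217 228 228 223 170 138 161 219 233]
 [233 233 222 169 154 161 165 168 168 168 159 155 146 190 232]
 [233 233 220 167 159 159 158 158 158 157 157 156 147 184 231]
 [233 233 221 171 148 146 150 156 158 157 157 156 153 195 231]
 [233 233 224 179 163 202 188 146 154 156 156 156 160 207 232]
 [233 233 230 202 213 230 226 166 144 156 157 156 165 219 233]
 [233 233 233 224 225 230 225 157 139 156 157 171 202 230 233]
 [233 233 233 232 226 222 190 123 145 161 178 206 229 233 233]
 [233 233 233 233 232 227 216 193 201 205 219 229 233 233 233]
 [233 233 233 233 233 233 232 231 230 231 233 233 233 233 233]]
brass 249.26315789473682 82.42105263157895 57
dark 254.6727272727273 75.54545454545455 55
```

Call:
move_arm([
  [0,-0.015,-0.03,0,0,0,0],
  [0,0,-0.006,0.1,0,0,0],
  [0,0,-0.006,0.1,0,0,0],
  [0,0,-0.006,0.1,0,0,0],
  [0,0,-0.003,0.06,0,0,0],
  [0,0,0,0,0,0,0],
  [0,0,0,0,0,0,0],
])

```text
time_s: 72.7
ee_pos: [0.5623, -0.1636, 0.0981]
eef_rot: [3.082, 0.0, 0.164]
force: [0.3, -0.8, -3.3]
grip_width: 0.0134
grip_force: 40.0
```

Pins are in the holes with no contact force. Setting the cover down and releasing.

Call:
move_arm([
  [0,0,-0.002,0.03,0,0,0],
  [0,0,0,0.02,0.02,0,0],
  [0,0,0,0.02,0.01,0,0],
  [0,0,0,0,0,0,0],
  [0.15,0,0,0,0,0,0],
  [0.25,0,0,0,0,0,0],
  [0.4,0,0,0,0,0,0],
  [0.5,0,0,0,0,0,0],
  [0.5,0,0,0,0,0,0],
  [0.5,0,0,0,0,0,0],
])

```text
time_s: 73.7
ee_pos: [0.5623, -0.1636, 0.0946]
eef_rot: [3.112, -0.0, 0.164]
force: [0.6, 0.4, 0.3]
grip_width: 0.0463
grip_force: 0.0
```

Call:
move_arm([
  [0.5,0,0,-0.3,0,0,0],
  [0.5,0,0,-0.6,0,0,0],
  [0.5,0,0,-0.6,0,0,0],
  [0.5,0,0,-0.5,0.03,0,0],
  [0.5,0,0,0,0,0,0],
  [0.5,0,0,0,0,0,0],
])

```text
time_s: 74.3
ee_pos: [0.5619, -0.1608, 0.1953]
eef_rot: [3.141, -0.001, 0.164]
force: [0.2, 0.3, -0.1]
grip_width: 0.0468
grip_force: 0.0
```

Run:
```python
from h import *
o=st(); p=cam("wrist")
for r in find(p,"cover",.082): print(*r)
def W(tx,ty,z): return [.5635+.9866*tx-.1633*ty,-.1646+.1633*tx+.9866*ty,z]
m=(p["color"].max(2)<60); n,l,s,ce=cv2.connectedComponentsWithStats(m.astype(np.uint8))
for i in range(1,n):
    if 400<s[i,4]<4000: print(s[i],ce[i].round(1),rect(p,l==i,.118),rect(p,l==i,.128))
q=proj(p,[W(.094,0,.09)])[0].round().astype(int); u,v=q
c=p["color"][v-12:v+13,u-12:u+13]; hsv=cv2.cvtColor(c,cv2.COLOR_BGR2HSV); b=hsv[...,1]>90; ys,xs=np.nonzero(b)
print(q,"brass",b.sum(),xs.mean()+u-12,ys.mean()+v-12)
t=cam("scene")
for r in find(t,"cover",.082): print(*r)
```

```text
74.3 pos [ 561.9 -160.8  195.3] rpy [ 3.141e+00 -1.000e-03  1.640e-01] q [-0.34  0.38  1.43 -0.    1.32  1.07] w 46.8 gf 0.0 F [ 0.2  0.3 -0.1]
cover 0.67 [ 569.3 -164. ] [197.8 120.4] 9.4 [ 588.8 -160.4]
[368 134 117  19 970] [437.8 141.7] (array([ 638.7, -300.2]), array([ 10.8, 101.6]), 2.5) (array([ 638.2, -294.4]), array([10.4, 97.7]), 2.5)
[ 250  154   13   86 1083] [255.9 196.1] (array([ 563.4, -164.4]), array([78.5, 11. ]), 9.3) (array([ 565.9, -163.9]), array([75.4, 10.5]), 9.3)
[ 158  218  192   60 1688] [252.9 257.8] (array([ 515.7, -170.2]), array([ 58.8, 182.6]), 9.0) (array([ 520. , -169.5]), array([ 56.5, 175.5]), 9.0)
[256  91] brass 48 256.3958333333333 94.29166666666667
cover 0.97 [ 567.8 -160.6] [215.9 125.6] 9.4 [ 569.  -163.6]
```

Call:
move_arm([
  [0.5,0,0,-0.7,0,0,0],
  [0.5,0,0,-0.7,0,0,0],
  [0.5,0,-0.3,-0.7,0,0,0],
  [0.5,0,0,0,0,0,0],
  [0.5,0,0,0,0,0,0],
  [0.5,0,0,0,0,0,0],
])

```text
time_s: 75.1
ee_pos: [0.5591, -0.1459, 0.2978]
eef_rot: [-3.14, 0.002, 0.164]
force: [-0.1, -0.4, -0.2]
grip_width: 0.047
grip_force: 0.0
```

```bash
python3 dl.py pics/w12.png; python3 -c "
from station import ctrl
print(ctrl.hand_in())"
```

```text
75.1 pos [ 559.1 -145.9  297.8] rpy [-3.14e+00  2.00e-03  1.64e-01] q [-0.32  0.32  1.29 -0.    1.54  1.09] w 47.0 gf 0.0 F [-0.1 -0.4 -0.2]
yel 270 [449. 233.] 0.0214 phi 0.995
yel 86 [486. 265.] 0.0523 phi 0.035
red 71 [508. 154.] 0.0487 phi 6.277
red 43 [459. 198.] 0.0109 phi 5.123
[[484.0, 217.0], [461.0, 208.0], [385.0, 208.0]]
the job is handed in; nothing more can be done
None
```

Job handed in at about 75 s: four plates lie flat in the tub, all five small balls are in it with both brass balls kept back, the dispenser is upright with its dial closed, and the cover is back over both pins (position checked by wrist camera, not pressed down).

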